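# Clear and reset the bench saw

### The arm

A 6-joint arm with a two-finger parallel gripper is mounted at the origin on a cart in front of the work surface, level with it; the furniture and walls round the work are solid. World frame = base frame: x ahead of the robot, y to its left, z up, the work surface at z = 0. Lengths are in m, angles in degrees, forces in N, time in s.
With the tool pointing down it reaches from about 0.4 to 0.825 m from the base axis. Payload 7 kg.
Tool frame: the origin (TCP) lies at the very end of the fingers, on their centre line; the grasp point (between the pads) lies 19 mm behind it (ctrl.hold_point_z is the distance from the TCP to the grasp point, in m); z points along the fingers, y is the line along which they close (so a half turn about z gives the same grasp; the last joint's range is limited). The gripper opens to 88 mm and grips with 3 to 60 N. Pads are 19 mm wide; open, the fingers measure 130 mm over their backs; the gripper's body (78 mm by 193 mm) begins 47 mm behind the grasp point.
Start: joints at [16.507, 20.546, 0.682, 0, -70.136, -16.507], TCP at [0.675, -0, 0.227] pointing down, gripper open.
Joint ranges: [-176.03, 176.03], [-82.01, 121.73], [-58.28, 71.71], [-173.87, 95.51], [-174.79, -0.11], [-173.66, 173.66]. Speed limits (degrees/s): [136.94, 136.94, 172.46, 180, 180, 180].

### API

Orientations are given as [roll, pitch, yaw] about the fixed x, y, z axes, in that order (R = Rz(yaw) Ry(pitch) Rx(roll)).
In Python, from plant import sensors, viewer, workorder, ctrl gives the robot as it stands.
- The arm moves only by the shell command python3 -m pendant 'ROWS'. ROWS is JSON, a list of rows, each a list of 3 entries, a list of its own where there are three numbers: the opening, from -1 (shut) to 1 (fully open), so that 0 is half open, then the shift along the tool's x, y, z in m, then the turn, a rotation vector about the tool's x, y, z in degrees. A call has 1 to 10 rows; each row is the pose to reach, as a shift and turn from the pose commanded when the call began, along the tool's axes at that moment; what a row does not reach only later rows make up. A row lasts 1/12 s, in which the tool goes at most 41.7 mm and 7.16 degrees, less where a joint would pass 70% of its speed; a pose out of reach is approached as far as the arm can. A call with a gripper value outside its range is refused whole. The fingers move at their own pace and stop on an object; the grip force is fixed at half the most. Time passes only in rows, so rows that repeat a pose let the fingers close. It gives the time, the measured TCP pose, the force, the opening and the grip force at its end, in the units of the state.
- sensors.get_obs(): the state, without advancing time (a new reading comes with each control period).
- viewer.snapshot(name): name is "scene" or "side" or "wrist"; returns the picture (420x560x3 uint8, red, green, blue); there is no depth.
- viewer.camera_params(name): a dict with "fx", "fy", "cx", "cy" (pixels), "extrinsics" (4x4, takes a point from world to camera coordinates). Camera axes: x right, y up, looking along -z (the intrinsics and any distortion apply to the point x, -y, -z); pixel columns grow to the right and rows downward; lengths in m; the calibration is good to about 2 mm. A picture is of the moment at which its call begins: read the wrist's pose just before it. camera_params takes no time and is no camera call; for the wrist camera it gives the pose at the moment of the call.
- workorder.close_job(): hands the job in; it is judged then, once.
The state is a dict: "clock": time; "joint_pos": joint angles; "qvel": joint speeds; "tau": joint torques, N m; "tool_pos": TCP position; "orientation": TCP orientation; "force": force on the tool from outside, world axes, zero at the start; "moment": the same for the moment, N m; "opening": finger opening in m; "gripper_force": force on a finger pad.
Only numpy, scipy, OpenCV 4.12 (cv2) and the standard library are available. Lean on these libraries where they do the work, as an engineer would, in place of code of your own. Each camera call takes 0.05 s, during which the arm holds its last target. There are 200 camera calls.

### The job

Clear and reset the little saw for the next cut. With the blade still down, first lift the finished steel spacer bars off its table into the yellow tray; then wipe every off-cut off the table into the tray on the saw's left with the blue scraper block (they are sharp: keep the fingers off them), stand the scraper back on its mat, and slide the fence until its white pointer lines up with the red clip on the front rail. Last, turn the black height dial clockwise until its white line points at the red line on the deck, and only then turn the orange-tabbed ring under it clockwise until it is tight; leave the other things on the cabinet where they are.

Things in the scene. Friction and masses are not known exactly. Their poses are not given: they have to be found in the camera images.
- saw: green bench saw, fixed. Origin: centre of its underside (z 0); x away from the robot at yaw 0, y left. In mm: dark grey table top z 60, x -75..75 between two rails 15 mm wide and 8 mm proud, y -100..110; its left edge is open and drops into the tray. Right deck y -185..-100, top z 30: dial in front, motor (top z 66, x 32..84) behind. Blade slot along x at y 55
- tray_center (a point): steel off-cut tray hung on the left edge of the table: this point is the centre of its floor (saw frame 0, 148, 8 mm); axes are the saw's. Inside 180 mm along x, 73 mm along y (saw y 110 to 183); outer walls rise to z 55, 5 mm lower than the table
- fence (a joint): rip fence: aluminium bar lying along the saw's x over the whole table, 16 mm wide, top z 82 mm, running on both rails; slides along the saw's y. Value in m, 0 = hard right, grows to the left, up to 0.115; bar centre at saw y = -0.088 + value. About 2 N of friction; it stays where it is left. Starts near the right end
- fence_grip (a point): centre of the black grip block on the fence's front head: 30 mm along the saw's x, 16 mm along y, 28 mm high (saw z 88 to 116 mm), clear all round above the head (36 by 36 mm, saw x -106 to -70, top z 88); saw x -86 mm
- fence_pointer (a point): foot of the white pointer line on the front of the fence head (saw x -106 mm, on the fence's centre line, z 68 mm); the white line goes on over the head's top
- index_clip: small red clip on the front rail, fixed; its red tongue, 4 mm wide, sticks out towards the robot, below the fence head. Origin on the tongue's centre line at its top; its y axis is the saw's. The fence pointer belongs at the same saw y as this origin
- dial (a joint): black blade-height knob on the right deck, vertical axis: rad, grows clockwise seen from above, 0 to 2.4. Its white pointer line points along the saw's +y (left, towards the table) at 0 and along the saw's +x (away from the robot), at the red line on the deck, at 1.571. Raises the blade 6 mm per rad, tip 3 mm below the table at 0. Light friction (0.04 Nm); stays where it is left
- dial_grip (a point): on the dial's axis, 75 mm above the work surface, in the upper half of its grip bar. Its y axis is the direction of the white pointer. Grip bar 12 mm thick, 38 mm long along the pointer, saw z 56 to 86 mm, free all round above z 60
- lock_ring (a joint): separate steel lock ring under the dial, same vertical axis (at saw x -42, y -140 mm), with one orange tab: rad, grows clockwise seen from above; 0 = loose, tab towards the saw's -y (right); 1.1 = tight, against its stop, tab turned towards the robot. Light friction (0.06 Nm)
- lock_tab (a point): centre line of the orange tab, 40 mm from the axis, 52 mm above the work surface. Tab 10 mm thick across, 16 mm along the radius, saw z 33 to 59 mm. Its y axis points inwards to the ring's axis, x across the tab (the way it moves)
- scraper: blue scraper block, white sole, loose, 0.22 kg, standing on its sole on the mat. Origin: centre of the sole. Sole 95 mm along its x, 36 mm along its y, foot 16 mm high; the upright handle above is 60 mm along x, 20 mm thick along y, z 16 to 60; on top a wider cap, 68x30 mm, up to z 70. It wipes with its long side, moved along its y. Grasp the handle across y (20 mm), about 42 mm above the sole
- mat: black rubber mat 150 mm (x) by 100 mm (y), 3 mm thick, fixed, on the right of the saw: home of the scraper. Origin: centre of its underside
- offcut_1: sharp metal off-cut lying loose on the saw table, square brass slice 14x14x10 mm, 15 g; origin: centre of its underside. May be absent
- offcut_2: sharp metal off-cut lying loose on the saw table, flat aluminium piece 22x12x8 mm, 15 g; origin: centre of its underside. May be absent
- offcut_3: sharp metal off-cut lying loose on the saw table, round brass slice 18 mm across, 9 mm high, 15 g; origin: centre of its underside. May be absent
- offcut_4: sharp metal off-cut lying loose on the saw table, L-shaped steel piece 18x14 mm, 12 mm high, 15 g; origin: centre of its underside. May be absent
- offcut_5: sharp metal off-cut lying loose on the saw table, copper block 16x12x11 mm, 15 g; origin: centre of its underside. May be absent
- offcut_6: sharp metal off-cut lying loose on the saw table, U-shaped aluminium piece 20x14 mm, 11 mm high, 15 g; origin: centre of its underside. May be absent
- pot: teal grease pot, 58 mm, 64 mm high, behind the saw; bystander, leave alone
- vee: small metal V block 45x35x30 mm, in front on the left; bystander, leave alone
- spacer_1: finished steel spacer bar with two dark holes on top, 36 mm (x) by 12 by 12 mm, 36 g, lying on the saw table along the fence, right of all off-cuts (saw y about -34 mm). Origin: centre of its underside. One of the three may be absent
- spacer_2: finished steel spacer bar with two dark holes on top, 36 mm (x) by 12 by 12 mm, 36 g, lying on the saw table along the fence, right of all off-cuts (saw y about -34 mm). Origin: centre of its underside. One of the three may be absent
- spacer_3: finished steel spacer bar with two dark holes on top, 36 mm (x) by 12 by 12 mm, 36 g, lying on the saw table along the fence, right of all off-cuts (saw y about -34 mm). Origin: centre of its underside. One of the three may be absent
- parts_tray: yellow open tray for finished parts, 80 mm (x) by 120 mm (y), 26 mm high, walls and floor 3 mm, fixed; on the right of the saw, before or behind the mat. Origin: centre of its underside

How it is judged (in metres and radians):
On the way, in this order (a step that is already met when the one before it is completed fails the run):
1. every finished spacer lies in the yellow tray, released, and the blade is still down (x of spacer_1 in the frame of parts_tray between -0.038 and 0.038 m and y of spacer_1 in the frame of parts_tray between -0.058 and 0.058 m and z of each of spacer_1, spacer_2, spacer_3 in the frame of parts_tray below 0.024 m and contact force between the fingers and spacer_1 below 0.1 N and x of spacer_2 in the frame of parts_tray between -0.038 and 0.038 m and y of spacer_2 in the frame of parts_tray between -0.058 and 0.058 m and contact force between the fingers and spacer_2 below 0.1 N and x of spacer_3 in the frame of parts_tray between -0.038 and 0.038 m and y of spacer_3 in the frame of parts_tray between -0.058 and 0.058 m and contact force between the fingers and spacer_3 below 0.1 N and value of joint dial below 0.8 rad), for 0.2 s.
2. every off-cut lies in the tray, the blade still down and the lock ring loose (x of offcut_1 in the frame of tray_center between -0.092 and 0.092 m and y of offcut_1 in the frame of tray_center between -0.038 and 0.038 m and z of offcut_1 in the frame of tray_center between -0.006 and 0.036 m and x of offcut_2 in the frame of tray_center between -0.092 and 0.092 m and y of offcut_2 in the frame of tray_center between -0.038 and 0.038 m and z of offcut_2 in the frame of tray_center between -0.006 and 0.036 m and x of offcut_3 in the frame of tray_center between -0.092 and 0.092 m and y of offcut_3 in the frame of tray_center between -0.038 and 0.038 m and z of offcut_3 in the frame of tray_center between -0.006 and 0.036 m and x of offcut_4 in the frame of tray_center between -0.092 and 0.092 m and y of offcut_4 in the frame of tray_center between -0.038 and 0.038 m and z of offcut_4 in the frame of tray_center between -0.006 and 0.036 m and x of offcut_5 in the frame of tray_center between -0.092 and 0.092 m and y of offcut_5 in the frame of tray_center between -0.038 and 0.038 m and z of offcut_5 in the frame of tray_center between -0.006 and 0.036 m and x of offcut_6 in the frame of tray_center between -0.092 and 0.092 m and y of offcut_6 in the frame of tray_center between -0.038 and 0.038 m and z of offcut_6 in the frame of tray_center between -0.006 and 0.036 m and value of joint dial below 0.8 rad and value of joint lock_ring below 0.6 rad), for 0.2 s.
3. the scraper stands released on its mat (x of scraper in the frame of mat between -0.05 and 0.05 m and y of scraper in the frame of mat between -0.04 and 0.04 m and z of scraper in the frame of mat below 0.008 m and angle between scraper's own z axis and vertical below 0.1 rad and contact force between the fingers and scraper below 0.1 N), for 0.2 s.
4. the fence pointer is at the red clip (y of fence_pointer in the frame of index_clip between -0.003 and 0.003 m), for 0.2 s.
5. the dial is at the red line, the lock ring still loose (value of joint dial between 1.471 and 1.671 rad and value of joint lock_ring below 0.6 rad), for 0.2 s.
6. the lock ring is tight (value of joint lock_ring above 1 rad), for 0.2 s.
At the end, for the whole second after the job is handed in: Spacers in the yellow tray; off-cuts all in the tray; scraper upright, released, within 50 mm (mat x) and 40 mm (mat y) of the mat's centre; fence pointer within 3 mm of the red clip along the rail; dial within 0.1 rad of the red line (1.571); lock ring past 1.0 rad (stop at 1.1) (all of step 3 and all of step 4 and x of spacer_1 in the frame of parts_tray between -0.038 and 0.038 m and y of spacer_1 in the frame of parts_tray between -0.058 and 0.058 m and z of each of spacer_1, spacer_2, spacer_3 in the frame of parts_tray below 0.024 m and contact force between the fingers and spacer_1 below 0.1 N and x of spacer_2 in the frame of parts_tray between -0.038 and 0.038 m and y of spacer_2 in the frame of parts_tray between -0.058 and 0.058 m and contact force between the fingers and spacer_2 below 0.1 N and x of spacer_3 in the frame of parts_tray between -0.038 and 0.038 m and y of spacer_3 in the frame of parts_tray between -0.058 and 0.058 m and contact force between the fingers and spacer_3 below 0.1 N and x of offcut_1 in the frame of tray_center between -0.092 and 0.092 m and y of offcut_1 in the frame of tray_center between -0.038 and 0.038 m and z of offcut_1 in the frame of tray_center between -0.006 and 0.036 m and x of offcut_2 in the frame of tray_center between -0.092 and 0.092 m and y of offcut_2 in the frame of tray_center between -0.038 and 0.038 m and z of offcut_2 in the frame of tray_center between -0.006 and 0.036 m and x of offcut_3 in the frame of tray_center between -0.092 and 0.092 m and y of offcut_3 in the frame of tray_center between -0.038 and 0.038 m and z of offcut_3 in the frame of tray_center between -0.006 and 0.036 m and x of offcut_4 in the frame of tray_center between -0.092 and 0.092 m and y of offcut_4 in the frame of tray_center between -0.038 and 0.038 m and z of offcut_4 in the frame of tray_center between -0.006 and 0.036 m and x of offcut_5 in the frame of tray_center between -0.092 and 0.092 m and y of offcut_5 in the frame of tray_center between -0.038 and 0.038 m and z of offcut_5 in the frame of tray_center between -0.006 and 0.036 m and x of offcut_6 in the frame of tray_center between -0.092 and 0.092 m and y of offcut_6 in the frame of tray_center between -0.038 and 0.038 m and z of offcut_6 in the frame of tray_center between -0.006 and 0.036 m and value of joint dial between 1.471 and 1.671 rad and value of joint lock_ring above 1 rad and linear speed of scraper below 0.02 m/s); the robot touches nothing.
It fails at once if the fingers touch an off-cut (contact force between the fingers and offcut_1 above 0.5 N or contact force between the fingers and offcut_2 above 0.5 N or contact force between the fingers and offcut_3 above 0.5 N or contact force between the fingers and offcut_4 above 0.5 N or contact force between the fingers and offcut_5 above 0.5 N or contact force between the fingers and offcut_6 above 0.5 N).
It fails at once if the lock ring is tightened before the dial is at its setting (value of joint lock_ring above 0.8 rad and value of joint dial below 1.4 rad).
It fails at once if a bystander is moved more than 3 cm (distance of any of pot, vee from where it was at the start of the episode above 0.03 m).
Of spacer_1, spacer_2, spacer_3 only 2 to 3 are there at a start; the rules pass over those that are not, and their reading is None.
Of offcut_1, offcut_2, offcut_3, offcut_4, offcut_5, offcut_6 only 3 to 6 are there at a start; the rules pass over those that are not, and their reading is None.
At some moment in a run one of scraper may be knocked a few centimetres aside while the robot is not near it.
Once in a run the grip may slacken for a moment while it holds something.
It also fails if it takes over 208 s, if anything falls off the work surface, if the arm or the gripper's body presses on something with over 40 N, if the wrist force passes 120 N, or if a joint passes its speed limit or range.

## Working session

There is one attempt and no reset: what is moved stays moved. The work goes in short steps, Python scripts to look and compute and a shell command to move; the robot and the scene stay as the last step left them, time stands still between calls to the robot, and variables do not carry over. Pictures are saved under pics/ and viewed, at most 14 in all, crops included, and the job is handed in when it is done.

```bash
ls; mkdir -p pics; cat > h.py <<'E'
import numpy as np,cv2
from plant import sensors,viewer,workorder,ctrl
from scipy.spatial.transform import Rotation as R
def snap(n,f):
    p=viewer.camera_params(n); im=viewer.snapshot(n); cv2.imwrite('pics/'+f+'.png',im[:,:,::-1]); np.save('pics/'+f+'.npy',p,allow_pickle=True); return p,im
def ld(f): return np.load('pics/'+f+'.npy',allow_pickle=True).item()
def ray(p,u,v,z):
    E=np.array(p['extrinsics']); d=np.array([(u-p['cx'])/p['fx'],-(v-p['cy'])/p['fy'],-1.])
    c=-E[:3,:3].T@E[:3,3]; w=E[:3,:3].T@d; return c+w*(z-c[2])/w[2]
def proj(p,X):
    E=np.array(p['extrinsics']); q=E[:3,:3]@np.array(X)+E[:3,3]
    return np.array([p['cx']+p['fx']*q[0]/-q[2],p['cy']-p['fy']*q[1]/-q[2]])
def st():
    o=sensors.get_obs(); print({k:np.round(o[k],4).tolist() for k in ('clock','tool_pos','orientation','force','opening','joint_pos')}); return o
E
python3 - <<'E'
from h import *
st()
ims=[snap(n,n+'0') for n in ('scene','side','wrist')]
for (p,i),n in zip(ims,'abc'): print({k:(np.round(v,3).tolist()) for k,v in p.items()})
E
```

```text
pics
{'clock': 0.0, 'tool_pos': [0.6745, -0.0, 0.2256], 'orientation': [179.9061, -0.0093, -90.0059], 'force': [-1.0018, -0.414, 0.8733], 'opening': 0.0872, 'joint_pos': [16.5069, 20.5915, 0.6335, -0.0189, -70.1347, -16.5064]}
{'fx': 400.877, 'fy': 400.877, 'cx': 276.033, 'cy': 208.344, 'extrinsics': [[0.799, -0.601, 0.01, -0.453], [0.369, 0.504, 0.781, -0.287], [-0.474, -0.621, 0.624, -0.637], [0.0, 0.0, 0.0, 1.0]]}
{'fx': 507.524, 'fy': 507.524, 'cx': 276.673, 'cy': 213.655, 'extrinsics': [[0.997, -0.077, 0.022, -0.551], [0.029, 0.607, 0.794, -0.072], [-0.074, -0.791, 0.607, -1.163], [0.0, 0.0, 0.0, 1.0]]}
{'fx': 298.925, 'fy': 298.925, 'cx': 277.314, 'cy': 212.57, 'extrinsics': [[-1.0, 0.0, 0.002, 0.675], [-0.001, -0.953, -0.301, 0.038], [0.002, -0.301, 0.953, -0.391], [0.0, 0.0, 0.0, 1.0]]}
```

```bash
python3 -c "
import cv2
for n in('scene','side'):
  i=cv2.imread('pics/%s0.png'%n); cv2.imwrite('pics/%s0b.png'%n,cv2.resize(i,(800,600),interpolation=cv2.INTER_CUBIC))"
```

```text
(no output)
```

View pics/scene0b.png

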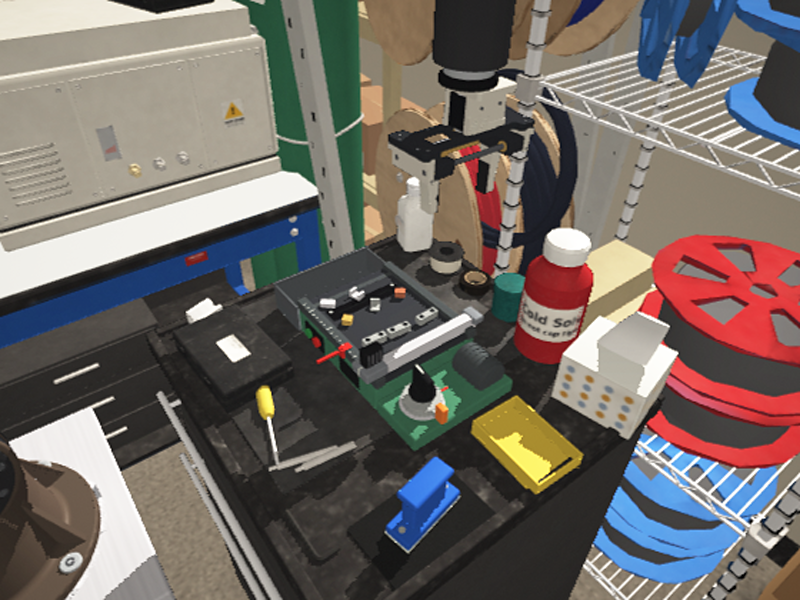

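View pics/wrist0.png

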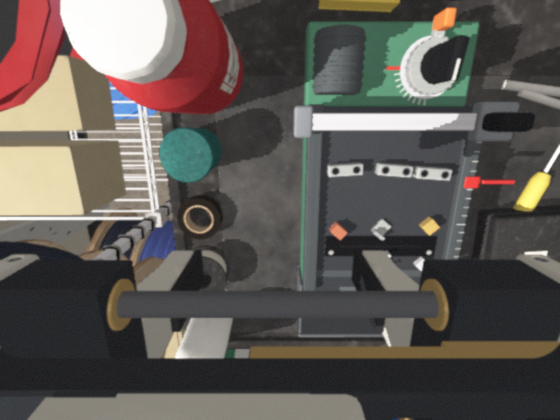

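The scene shows the saw, with the yellow tray right rear and the blue scraper on its mat right front. The wrist view (camera above, image right = toward the robot) shows three spacers at v≈172, off-cuts at (338,231), (382,230), (430,226) and (422,262), and more hidden by the gripper.

```bash
python3 -c "
import cv2
i=cv2.imread('pics/wrist0.png')[0:280,290:560]; cv2.imwrite('pics/w0c.png',cv2.resize(i,None,fx=2.14,fy=2.14,interpolation=cv2.INTER_CUBIC))
i=cv2.imread('pics/side0.png'); cv2.imwrite('pics/side0b.png',cv2.resize(i,(800,600),interpolation=cv2.INTER_CUBIC))"
```

```text
(no output)
```

View pics/w0c.png

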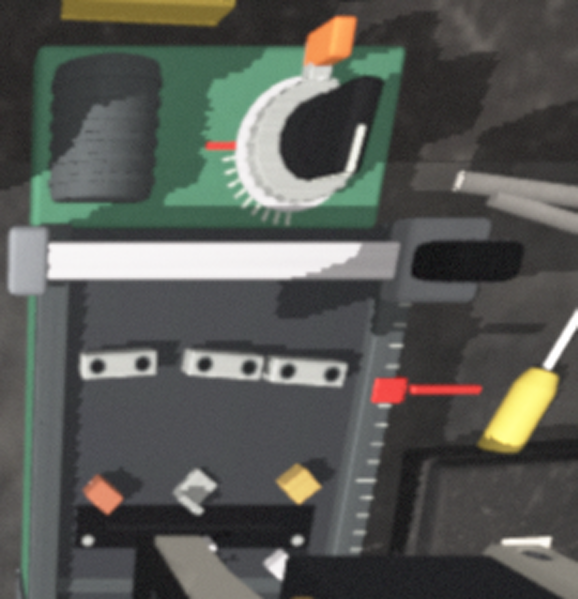

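View pics/side0b.png

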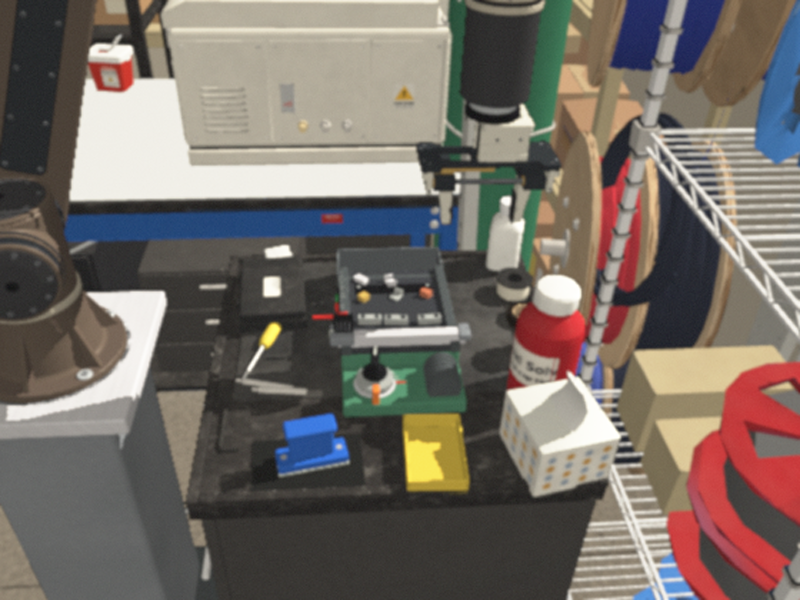

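```bash
python3 - <<'E'
from h import *
p=ld('wrist0')
E=np.array(p['extrinsics']);print('cam',-E[:3,:3].T@E[:3,3])
for n,u,v,z in [('deckFR',405,47,.03),('deckBR',40,47,.03),('headF_R',490,220,.088),('headF_L',476,300,.088),('headRear',398,222,.088),('gripF',523,262,.116),('barR near',400,243,.082),('barR far',50,242,.082),('barL near',390,279,.082),('barL far',50,280,.082),
 ('spA1',80,366,.072),('spA2',157,362,.072),('spB1',184,362,.072),('spB2',262,368,.072),('spC1',266,370,.072),('spC2',347,374,.072),
 ('clipL',482,389,.06),('clipblk',410,390,.068),('railfront1',407,300,.068),('railfront2',357,560,.068),('railin1',375,302,.068),('railin2',325,556,.068),('tab',332,42,.059),('red line',207,145,.03),('redline2',235,147,.03),('ptr1',362,128,.086),('ptr2',352,170,.06),('o5',103,494,.071),('o4',196,491,.072),('o1',299,484,.07),('oX',277,564,.068),('ytray FR',235,5,.026),('ytray back',62,15,.026)]:
    print(n,np.round(ray(p,290+u/2.14,v/2.14,z)[:2],4))
for n,f in (('scene0',1),('side0',1)):
    p=ld(n)
    L={'scene0':[('yt',473,430,.026),('yt',513,397,.026),('yt',582,458,.026),('yt',538,491,.026),('solecorner',387,540,.003),('solec',409,553,.003),('solec',462,494,.019),('capc',401,492,.073),('cap',419,501,.073),('cap',455,469,.073),('cap',437,457,.073),('matfrontleft?',395,474,.003),('mat',355,550,.003),('clip tip',320,359,.06)],
       'side0':[('yt',404,416,.026),('yt',459,416,.026),('yt',467,485,.026),('yt',406,490,.026),('cap',284,424,.073),('cap',334,416,.073),('cap',287,437,.073),('cap',337,430,.073),('sole',277,474,.003),('sole',349,464,.003),('mat',251,484,.003),('mat',363,484,.003),('mat',358,434,.003),('deck',343,413,.03),('deck',465,410,.03),('clip tip',313,317,.06)]}[n]
    print(n)
    for q,u,v,z in L: print(q,np.round(ray(p,u*.7,v*.7,z)[:2],4))
E
```

```text
cam [ 0.67591447 -0.08203033  0.38341154]
deckFR [ 0.4666 -0.1766]
deckBR [ 0.6428 -0.1766]
headF_R [ 0.4506 -0.0955]
headF_L [ 0.4487 -0.0616]
headRear [ 0.4905 -0.0947]
gripF [ 0.4549 -0.0784]
barR near [ 0.4841 -0.0861]
barR far [ 0.6409 -0.0866]
barL near [ 0.4855 -0.0705]
barL far [ 0.6403 -0.0702]
spA1 [ 0.6229 -0.0292]
spA2 [ 0.5854 -0.0311]
spB1 [ 0.5722 -0.0311]
spB2 [ 0.5337 -0.0281]
spC1 [ 0.5316 -0.0271]
spC2 [ 0.4915 -0.0251]
clipL [ 0.4135 -0.0151]
clipblk [ 0.4561 -0.0163]
railfront1 [ 0.4665 -0.0602]
railfront2 [0.4656 0.0781]
railin1 [ 0.4818 -0.0593]
railin2 [0.4835 0.0756]
tab [ 0.5165 -0.1708]
red line [ 0.5575 -0.1336]
redline2 [ 0.5433 -0.1327]
ptr1 [ 0.5118 -0.1319]
ptr2 [ 0.4989 -0.1186]
o5 [0.6074 0.0382]
o4 [0.5593 0.0362]
o1 [0.5052 0.0331]
oX [0.509  0.0804]
ytray FR [ 0.5495 -0.1953]
ytray back [ 0.6323 -0.1911]
scene0
yt [ 0.5385 -0.2081]
yt [ 0.622  -0.1994]
yt [ 0.6182 -0.321 ]
yt [ 0.5389 -0.3198]
solecorner [ 0.367  -0.2522]
solec [ 0.3777 -0.2792]
solec [ 0.4674 -0.2662]
capc [ 0.389  -0.2478]
cap [ 0.3979 -0.2679]
cap [ 0.4556 -0.2609]
cap [ 0.4496 -0.2365]
matfrontleft? [ 0.4266 -0.1882]
mat [ 0.3312 -0.2403]
clip tip [ 0.4302 -0.0087]
side0
yt [ 0.5494 -0.2003]
yt [ 0.6276 -0.2046]
yt [ 0.6201 -0.3265]
yt [ 0.5408 -0.3298]
cap [ 0.386 -0.251]
cap [ 0.4513 -0.2402]
cap [ 0.3908 -0.2739]
cap [ 0.4549 -0.2654]
sole [ 0.3728 -0.2751]
sole [ 0.4694 -0.2636]
mat [ 0.3396 -0.2899]
mat [ 0.487  -0.2986]
mat [ 0.4836 -0.2097]
deck [ 0.4632 -0.1936]
deck [ 0.6371 -0.1972]
clip tip [ 0.4199 -0.0101]
```

```bash
python3 -m pendant '[[1,[0.01,0.04,0],[0,0,7]],[1,[0.02,0.08,0],[0,0,14]],[1,[0.03,0.118,0],[0,0,21]],[1,[0.03,0.118,0],[0,0,28]],[1,[0.03,0.118,0],[0,0,35]],[1,[0.03,0.118,0],[0,0,42]],[1,[0.03,0.118,0],[0,0,49]],[1,[0.03,0.118,0],[0,0,56]],[1,[0.03,0.118,0],[0,0,63]],[1,[0.03,0.118,0],[0,0,70]]]'
python3 -m pendant '[[-0.4,[0,0,0],[0,0,7]],[-0.4,[0,0,0],[0,0,14]],[-0.4,[0,0,0],[0,0,20]],[-0.4,[0,0,0],[0,0,20]],[-0.4,[0,0,0],[0,0,20]],[-0.4,[0,0,0],[0,0,20]]]'
python3 - <<'E'
from h import *
st(); p,i=snap('wrist','w1'); cv2.imwrite('pics/w1b.png',cv2.resize(i[:,:,::-1],(800,600),interpolation=cv2.INTER_CUBIC))
E
```

```text
clock: 0.98
tool_pos: [0.5567, -0.03, 0.2264]
orientation: [180.0, -0.0, -160.4]
force: [0.1, 0.2, -0.6]
opening: 0.0878
gripper_force: 0.0
clock: 1.48
tool_pos: [0.5569, -0.03, 0.2265]
orientation: [-180.0, -0.0, -179.8]
force: [-0.8, 0.4, -0.3]
opening: 0.0533
gripper_force: 0.0
{'clock': 1.4833, 'tool_pos': [0.5569, -0.03, 0.2265], 'orientation': [-179.9986, -0.0105, -179.7987], 'force': [-0.8403, 0.352, -0.3171], 'opening': 0.0533, 'joint_pos': [17.0277, 9.5484, -14.3127, -0.0019, -66.1494, -106.8257]}
```

View pics/w1b.png

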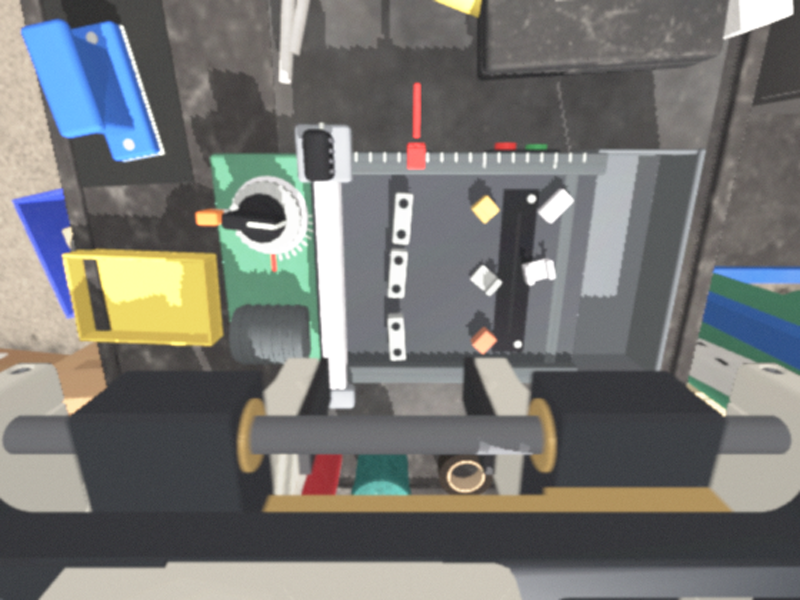

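The picture shows the whole saw (right = +y, down = away). Spacers are at (402,218), (397,273), (397,337), the off-cuts at (485,209), (556,205), (486,280), (540,271), (484,341), and the clip tongue at (417,110). The yellow tray is on the left at about (145,297).

```bash
python3 - <<'E'
from h import *
p=ld('w1')
for n,u,v,z in [('spN1',404,194,.072),('spN2',401,245,.072),('spM1',399,250,.072),('spM2',396,297,.072),('spF1',396,315,.072),('spF2',398,360,.072),
('tongue1',417,85,.06),('tongue2',417,140,.06),('clip',416,157,.068),('gripF',319,130,.116),('gripR',319,180,.116),('gripRight',303,155,.116),('gripLeft',334,155,.116),('barR n',314,180,.082),('barL n',343,180,.082),('barR f',329,388,.082),('barL f',354,388,.082),('headFR',296,125,.088),('headFL',350,125,.088),
('redl1',273,253,.03),('redl2',275,271,.03),('tab',207,217,.059),('knobtip',288,217,.06),('traywallFL',705,150,.055),('traywallBL',657,370,.055),('yt1',64,254,.026),('yt2',217,251,.026),('yt3',222,344,.026),('yt4',78,343,.026),
('rail',350,152,.068),('railL',590,150,.068),('slot',505,195,.06),('slotR',534,192,.06),('slotf',497,350,.06),('slotfr',524,350,.06),
('sc cap',25,24,.073),('cap',60,20,.073),('cap',103,134,.073),('cap',66,139,.073),('sole',124,24,.019),('sole',163,153,.019),('sole3',113,160,.019)]:
    print(n,np.round(ray(p,u*.7,v*.7,z)[:2],4))
E
```

```text
spN1 [ 0.493  -0.0247]
spN2 [ 0.5293 -0.0266]
spM1 [ 0.533 -0.028]
spM2 [ 0.5692 -0.0301]
spF1 [ 0.5837 -0.0301]
spF2 [ 0.6218 -0.0284]
tongue1 [ 0.4212 -0.0162]
tongue2 [ 0.4564 -0.0156]
clip [ 0.468  -0.0164]
gripF [ 0.4545 -0.0754]
gripR [ 0.4826 -0.0769]
gripRight [ 0.4684 -0.0856]
gripLeft [ 0.4683 -0.0672]
barR n [ 0.4834 -0.0861]
barL n [ 0.4833 -0.0664]
barR f [ 0.6415 -0.0829]
barL f [ 0.6414 -0.0631]
headFR [ 0.4494 -0.0947]
headFL [ 0.4492 -0.0601]
redl1 [ 0.5436 -0.1333]
redl2 [ 0.559  -0.1329]
tab [ 0.5109 -0.1721]
knobtip [ 0.5106 -0.1111]
traywallFL [0.4622 0.1939]
traywallBL [0.6383 0.1919]
yt1 [ 0.5457 -0.3118]
yt2 [ 0.5428 -0.1817]
yt3 [ 0.6278 -0.1876]
yt4 [ 0.6273 -0.3179]
rail [ 0.4649 -0.0626]
railL [0.463  0.1048]
slot [0.4941 0.0499]
slotR [0.4919 0.0711]
slotf [0.6181 0.0532]
slotfr [0.618  0.0755]
sc cap [ 0.3893 -0.2656]
cap [ 0.387  -0.2429]
cap [ 0.4541 -0.2294]
cap [ 0.4573 -0.2552]
sole [ 0.374  -0.2328]
sole [ 0.4644 -0.2184]
sole3 [ 0.4699 -0.2598]
```

```bash
python3 -m pendant '[[-0.4,[0.04,0.004,0],[0,0,0]],[-0.4,[0.046,0.004,0.03],[0,0,0]],[-0.4,[0.046,0.004,0.07],[0,0,0]],[-0.4,[0.046,0.004,0.105],[0,0,0]],[-0.4,[0.046,0.004,0.135],[0,0,0]],[-0.4,[0.046,0.004,0.152],[0,0,0]],[-0.4,[0.046,0.004,0.160],[0,0,0]],[-0.4,[0.046,0.004,0.164],[0,0,0]],[-0.4,[0.046,0.004,0.164],[0,0,0]]]'
python3 -m pendant '[[-1,[0,0,0],[0,0,0]],[-1,[0,0,0],[0,0,0]],[-1,[0,0,0],[0,0,0]],[-1,[0,0,0],[0,0,0]],[-1,[0,0,0],[0,0,0]]]'
```

```text
clock: 2.28
tool_pos: [0.5112, -0.026, 0.0625]
orientation: [-180.0, -0.0, -179.9]
force: [-0.7, 0.9, 0.6]
opening: 0.0264
gripper_force: 0.0
clock: 2.7
tool_pos: [0.5118, -0.0258, 0.0637]
orientation: [180.0, 0.1, -180.0]
force: [-0.9, 1.4, 6.7]
opening: 0.0112
gripper_force: 30.0
```

```bash
python3 -m pendant '[[-1,[0,0,-0.035],[0,0,0]],[-1,[0,0,-0.07],[0,0,0]],[-1,[-0.01,-0.03,-0.08],[0,0,0]],[-1,[-0.02,-0.065,-0.08],[0,0,0]],[-1,[-0.035,-0.10,-0.08],[0,0,0]],[-1,[-0.05,-0.135,-0.08],[0,0,0]],[-1,[-0.065,-0.17,-0.08],[0,0,0]],[-1,[-0.073,-0.20,-0.08],[0,0,0]],[-1,[-0.073,-0.214,-0.08],[0,0,0]],[-1,[-0.073,-0.214,-0.06],[0,0,0]]]'
python3 -m pendant '[[-1,[0,0,0.03],[0,0,0]],[-1,[0,0,0.06],[0,0,0]],[-1,[0,0,0.085],[0,0,0]],[-1,[0,0,0.09],[0,0,0]],[-1,[0,0,0.09],[0,0,0]],[-0.5,[0,0,0.09],[0,0,0]],[-0.5,[0,0,0.09],[0,0,0]],[-0.4,[0,0,0.09],[0,0,0]],[-0.4,[0,0,0.09],[0,0,0]],[-0.4,[0,0,0.06],[0,0,0]]]'
python3 - <<'E'
from h import *
snap('scene','s1')
p,i=snap('wrist','w2'); cv2.imwrite('pics/w2b.png',cv2.resize(i[:,:,::-1],(800,600),interpolation=cv2.INTER_CUBIC))
E
```

```text
clock: 3.53
tool_pos: [0.5862, -0.2436, 0.1255]
orientation: [-179.9, 0.3, 179.9]
force: [0.5, 1.1, 0.2]
opening: 0.0117
gripper_force: 30.0
clock: 4.37
tool_pos: [0.5808, -0.2392, 0.0586]
orientation: [179.9, -0.4, 179.9]
force: [-0.5, 0.0, -0.7]
opening: 0.0257
gripper_force: 0.0
```

View pics/w2b.png

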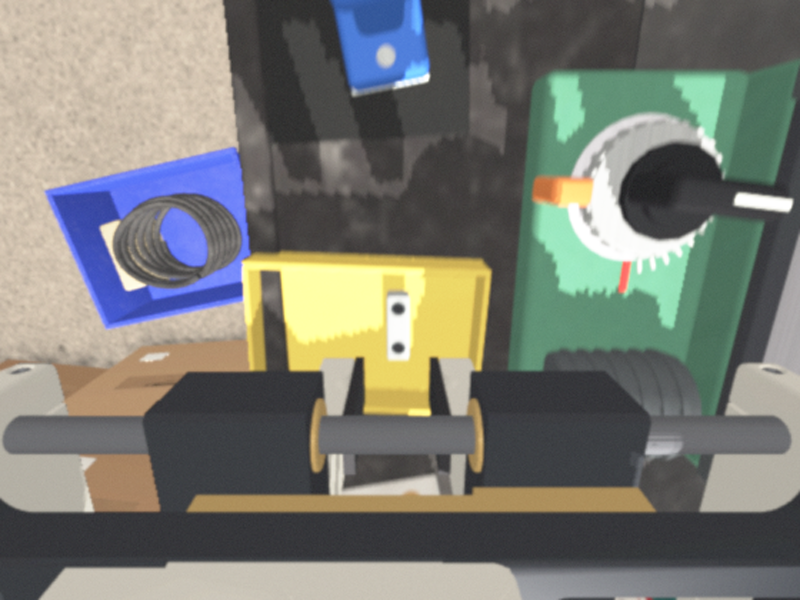

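The first spacer lies in the yellow tray at (398,326); the tray's centre line is u≈367, about 15 mm further right.

```bash
python3 -m pendant '[[-0.4,[0,0,-0.04],[0,0,0]],[-0.4,[0,0,-0.08],[0,0,0]],[-0.4,[0.005,0.035,-0.09],[0,0,0]],[-0.4,[0.01,0.07,-0.09],[0,0,0]],[-0.4,[0.015,0.105,-0.09],[0,0,0]],[-0.4,[0.02,0.14,-0.09],[0,0,0]],[-0.4,[0.025,0.175,-0.09],[0,0,0]],[-0.4,[0.032,0.20,-0.09],[0,0,0]],[-0.4,[0.032,0.211,-0.08],[0,0,0]],[-0.4,[0.032,0.211,-0.06],[0,0,0]]]'
python3 -m pendant '[[-0.4,[0,0,0],[0,0,0]],[-0.4,[0,0,0],[0,0,0]]]'
```

```text
clock: 5.3
tool_pos: [0.5541, -0.0263, 0.1255]
orientation: [179.9, 0.4, -179.8]
force: [0.3, -0.2, 0.3]
opening: 0.0264
gripper_force: 0.0
clock: 5.47
tool_pos: [0.5515, -0.0293, 0.1223]
orientation: [-180.0, -0.1, -180.0]
force: [0.2, -0.4, -0.4]
opening: 0.0261
gripper_force: 0.0
```

```bash
python3 -m pendant '[[-0.4,[0,0,0.03],[0,0,0]],[-0.4,[0,0,0.045],[0,0,0]],[-0.4,[0,0,0.054],[0,0,0]],[-0.4,[0,0,0.059],[0,0,0]],[-0.4,[0,0,0.059],[0,0,0]],[-1,[0,0,0.059],[0,0,0]],[-1,[0,0,0.059],[0,0,0]],[-1,[0,0,0.059],[0,0,0]],[-1,[0,0,0.059],[0,0,0]],[-1,[0,0,0.059],[0,0,0]]]'
python3 -m pendant '[[-1,[0,0,-0.035],[0,0,0]],[-1,[0,0,-0.07],[0,0,0]],[-1,[-0.01,-0.03,-0.08],[0,0,0]],[-1,[-0.02,-0.065,-0.08],[0,0,0]],[-1,[-0.033,-0.10,-0.08],[0,0,0]],[-1,[-0.033,-0.135,-0.08],[0,0,0]],[-1,[-0.033,-0.17,-0.08],[0,0,0]],[-1,[-0.033,-0.20,-0.08],[0,0,0]],[-1,[-0.033,-0.23,-0.08],[0,0,0]],[-1,[-0.033,-0.23,-0.06],[0,0,0]]]'
python3 -m pendant '[[-1,[0,0,0.03],[0,0,0]],[-1,[0,0,0.06],[0,0,0]],[-1,[0,0,0.085],[0,0,0]],[-1,[0,0,0.09],[0,0,0]],[-1,[0,0,0.09],[0,0,0]],[-0.5,[0,0,0.09],[0,0,0]],[-0.5,[0,0,0.09],[0,0,0]],[-0.4,[0,0,0.09],[0,0,0]],[-0.4,[0,0,0.09],[0,0,0]],[-0.4,[0,0,0.06],[0,0,0]]]'
```

```text
clock: 6.3
tool_pos: [0.5527, -0.0289, 0.0646]
orientation: [180.0, 0.1, -180.0]
force: [-0.7, -0.6, 5.6]
opening: 0.0112
gripper_force: 30.0
clock: 7.13
tool_pos: [0.5869, -0.2642, 0.1268]
orientation: [-179.8, 0.3, 179.9]
force: [1.5, 0.4, -0.2]
opening: 0.0117
gripper_force: 30.0
clock: 7.97
tool_pos: [0.5818, -0.258, 0.0596]
orientation: [179.9, -0.4, 179.9]
force: [-0.8, -0.0, 0.2]
opening: 0.0258
gripper_force: 0.0
```

```bash
python3 -m pendant '[[-0.4,[0,0,-0.04],[0,0,0]],[-0.4,[0,0,-0.08],[0,0,0]],[-0.4,[-0.005,0.035,-0.09],[0,0,0]],[-0.4,[-0.01,0.07,-0.09],[0,0,0]],[-0.4,[-0.015,0.105,-0.09],[0,0,0]],[-0.4,[-0.018,0.14,-0.09],[0,0,0]],[-0.4,[-0.018,0.175,-0.09],[0,0,0]],[-0.4,[-0.018,0.21,-0.09],[0,0,0]],[-0.4,[-0.018,0.23,-0.08],[0,0,0]],[-0.4,[-0.018,0.23,-0.06],[0,0,0]]]'
python3 -m pendant '[[-0.4,[0,0,0],[0,0,0]],[-0.4,[0,0,0],[0,0,0]],[-0.4,[0,0,0.03],[0,0,0]],[-0.4,[0,0,0.045],[0,0,0]],[-0.4,[0,0,0.054],[0,0,0]],[-0.4,[0,0,0.057],[0,0,0]],[-0.4,[0,0,0.057],[0,0,0]]]'
```

```text
clock: 8.8
tool_pos: [0.6053, -0.0249, 0.127]
orientation: [179.9, 0.4, -179.8]
force: [-0.0, -0.4, 0.7]
opening: 0.0263
gripper_force: 0.0
clock: 9.38
tool_pos: [0.6032, -0.0297, 0.0669]
orientation: [-180.0, -0.0, 180.0]
force: [-0.5, -0.5, -0.1]
opening: 0.0263
gripper_force: 0.0
```

```bash
python3 -m pendant '[[-0.4,[0,0,0.004],[0,0,0]],[-0.4,[0,0,0.004],[0,0,0]],[-1,[0,0,0.004],[0,0,0]],[-1,[0,0,0.004],[0,0,0]],[-1,[0,0,0.004],[0,0,0]],[-1,[0,0,0.004],[0,0,0]],[-1,[0,0,0.004],[0,0,0]]]'
python3 -m pendant '[[-1,[0,0,-0.035],[0,0,0]],[-1,[0,0,-0.07],[0,0,0]],[-1,[0.005,-0.03,-0.08],[0,0,0]],[-1,[0.01,-0.065,-0.08],[0,0,0]],[-1,[0.018,-0.10,-0.08],[0,0,0]],[-1,[0.018,-0.135,-0.08],[0,0,0]],[-1,[0.018,-0.17,-0.08],[0,0,0]],[-1,[0.018,-0.205,-0.08],[0,0,0]],[-1,[0.018,-0.243,-0.08],[0,0,0]],[-1,[0.018,-0.243,-0.06],[0,0,0]]]'
python3 -m pendant '[[-1,[0,0,0.03],[0,0,0]],[-1,[0,0,0.06],[0,0,0]],[-1,[0,0,0.085],[0,0,0]],[-1,[0,0,0.09],[0,0,0]],[-1,[0,0,0.09],[0,0,0]],[-0.5,[0,0,0.09],[0,0,0]],[-0.5,[0,0,0.09],[0,0,0]],[-0.4,[0,0,0.09],[0,0,0]],[-0.4,[0,0,0.09],[0,0,0]],[-0.4,[0,0,0.06],[0,0,0]]]'
python3 -m pendant '[[-0.2,[0,0,-0.04],[0,0,0]],[-0.2,[0.04,0,-0.08],[0,0,0]],[-0.2,[0.08,0,-0.11],[0,0,0]],[-0.2,[0.08,0,-0.11],[0,0,0]],[-0.2,[0.08,0,-0.11],[0,0,0]]]'
python3 - <<'E'
from h import *
st()
p,i=snap('wrist','w3'); cv2.imwrite('pics/w3b.png',cv2.resize(i[:,:,::-1],(800,600),interpolation=cv2.INTER_CUBIC))
E
```

```text
clock: 9.97
tool_pos: [0.6032, -0.029, 0.0631]
orientation: [180.0, 0.0, -180.0]
force: [-1.1, -0.0, 3.0]
opening: 0.0113
gripper_force: 30.0
clock: 10.8
tool_pos: [0.5867, -0.2783, 0.1258]
orientation: [-179.8, 0.3, 179.8]
force: [2.5, 0.4, 0.3]
opening: 0.0116
gripper_force: 30.0
clock: 11.63
tool_pos: [0.5818, -0.271, 0.0586]
orientation: [179.9, -0.4, 179.9]
force: [-0.8, 0.9, -1.3]
opening: 0.0261
gripper_force: 0.0
clock: 12.05
tool_pos: [0.5038, -0.2725, 0.1781]
orientation: [-179.9, 0.4, 180.0]
force: [0.0, 0.3, -0.5]
opening: 0.0351
gripper_force: 0.0
{'clock': 12.05, 'tool_pos': [0.5038, -0.2725, 0.1781], 'orientation': [-179.909, 0.4153, 179.9814], 'force': [0.018, 0.2874, -0.5242], 'opening': 0.0351, 'joint_pos': [-8.8265, 12.8591, -16.7772, 0.0304, -59.9394, -81.2075]}
```

View pics/w3b.png

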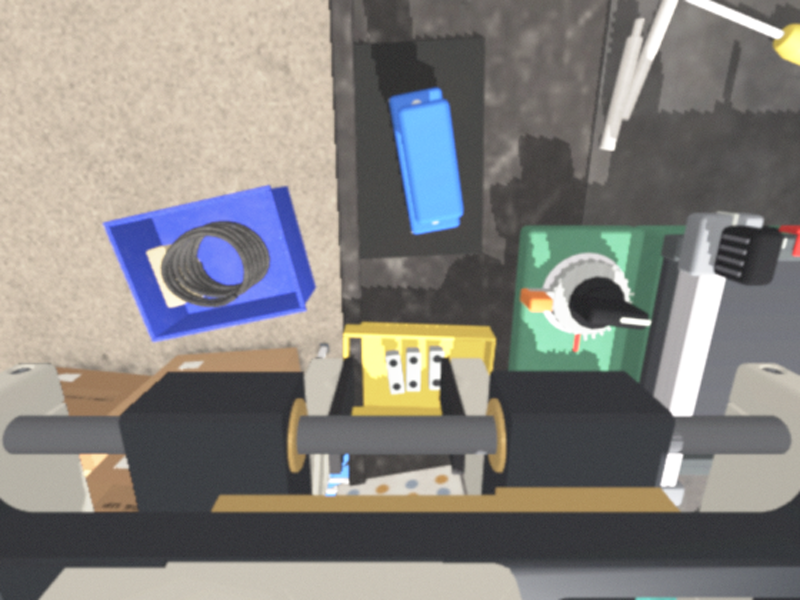

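All three spacers lie in the yellow tray; the scraper's cap has corners about (394,99), (445,91), (463,222), (412,233), and the mat corners are (356,40), (484,37), (482,252), (361,257).

```bash
python3 - <<'E'
from h import *
p=ld('w3')
c=[ray(p,u*.7,v*.7,.073)[:2] for u,v in [(394,99),(445,91),(463,222),(412,233)]]
m=[ray(p,u*.7,v*.7,.003)[:2] for u,v in [(356,40),(484,37),(482,252),(361,257)]]
print(np.round(c,4),np.mean(c,0)); print(np.round(m,4),np.mean(m,0))
print(cv2.minAreaRect(np.float32(c)),cv2.minAreaRect(np.float32(m)))
E
```

```text
[[ 0.3865 -0.2738]
 [ 0.3825 -0.2455]
 [ 0.4546 -0.2321]
 [ 0.4612 -0.263 ]] [ 0.42119659 -0.25360358]
[[ 0.3405 -0.3001]
 [ 0.3388 -0.213 ]
 [ 0.4866 -0.2053]
 [ 0.4906 -0.3006]] [ 0.41411478 -0.25471526]
((0.4215957522392273, -0.25280892848968506), (0.07547970116138458, 0.03155121952295303), 8.270648956298828) ((0.41369178891181946, -0.256025493144989), (0.1499885618686676, 0.09537700563669205), 2.3740622997283936)
```

```bash
python3 -m pendant '[[0.3,[0.03,0.01,0],[0,0,-5]],[0.3,[0.06,0.019,0],[0,0,-9]],[0.3,[0.083,0.019,0.03],[0,0,-9]],[0.3,[0.083,0.019,0.06],[0,0,-9]],[0.3,[0.083,0.019,0.08],[0,0,-9]],[0.3,[0.083,0.019,0.08],[0,0,-9]],[0.3,[0.083,0.019,0.08],[0,0,-9]],[0.3,[0.083,0.019,0.08],[0,0,-9]]]'
```

```text
clock: 12.77
tool_pos: [0.4232, -0.2533, 0.0935]
orientation: [-180.0, 0.0, -171.0]
force: [-0.3, 0.6, 0.1]
opening: 0.057
gripper_force: 0.0
```

```bash
python3 -m pendant '[[0.3,[0.002,0,0.025],[0,0,0]],[0.3,[0.002,0,0.045],[0,0,0]],[0.3,[0.002,0,0.06],[0,0,0]],[0.3,[0.002,0,0.067],[0,0,0]],[0.3,[0.002,0,0.067],[0,0,0]]]'
python3 -m pendant '[[-1,[0,0,0],[0,0,0]],[-1,[0,0,0],[0,0,0]],[-1,[0,0,0],[0,0,0]],[-1,[0,0,0],[0,0,0]],[-1,[0,0,0],[0,0,0]],[-1,[0,0,0],[0,0,0]]]'
```

```text
clock: 13.18
tool_pos: [0.4202, -0.2534, 0.0252]
orientation: [180.0, -0.1, -171.0]
force: [0.3, -0.4, 0.6]
opening: 0.057
gripper_force: 0.0
clock: 13.68
tool_pos: [0.4205, -0.2534, 0.0262]
orientation: [-180.0, 0.1, -171.0]
force: [0.2, 1.5, 6.3]
opening: 0.0297
gripper_force: 29.7
```

```bash
python3 -m pendant '[[0.3,[0,0,0],[0,0,0]],[0.3,[0,0,0],[0,0,0]],[0.3,[0,0,0.007],[0,0,0]],[0.3,[0,0,0.007],[0,0,0]],[-1,[0,0,0.007],[0,0,0]],[-1,[0,0,0.007],[0,0,0]],[-1,[0,0,0.007],[0,0,0]],[-1,[0,0,0.007],[0,0,0]],[-1,[0,0,0.007],[0,0,0]],[-1,[0,0,0.007],[0,0,0]]]'
```

```text
clock: 14.52
tool_pos: [0.4203, -0.2534, 0.0192]
orientation: [-180.0, 0.0, -171.0]
force: [-1.8, 1.2, 8.0]
opening: 0.0286
gripper_force: 31.5
```

```bash
python3 - <<'E'
from h import *
a=[]
p,i=snap('wrist','w4'); q,j=snap('side','d4'); 
a=cv2.resize(i[220:,120:440,::-1],(400,250),interpolation=cv2.INTER_CUBIC)
u,v=proj(q,[.42,-.25,.05]).astype(int); b=cv2.resize(j[v-75:v+75,u-100:u+100,::-1],(800,600),interpolation=cv2.INTER_CUBIC)
cv2.imwrite('pics/x4.png',b); print(u,v)
E
```

```text
217 304
```

View pics/x4.png

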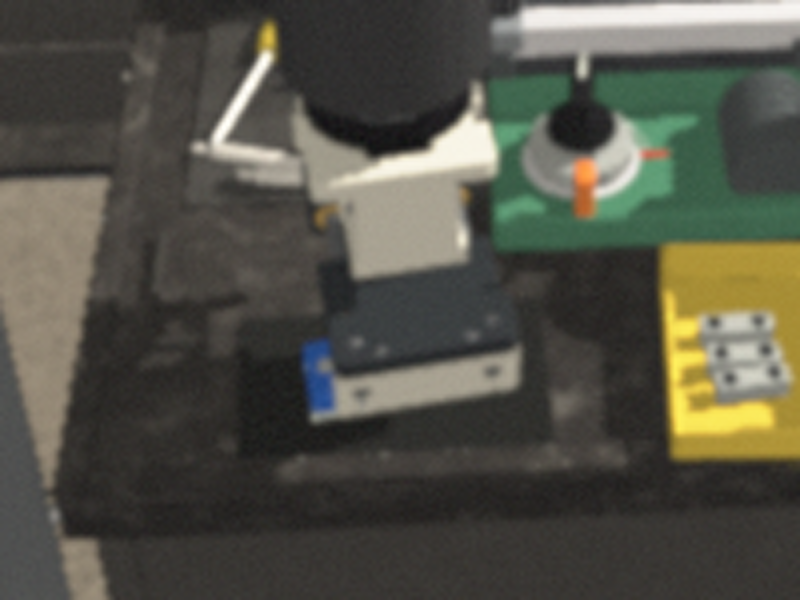

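```bash
python3 -m pendant '[[-1,[0,0,-0.02],[0,0,0]],[-1,[0,0,-0.05],[0,0,0]],[-1,[0,0,-0.08],[0,0,0]],[-1,[0,0,-0.11],[0,0,0]],[-1,[0,0,-0.11],[0,0,0]],[-1,[0,0,-0.11],[0,0,0]]]'
python3 - <<'E'
from h import *
o=st(); q,j=snap('scene','s5'); q2,j2=snap('side','d5')
f=lambda q,j: (lambda u,v: cv2.resize(j[max(v-75,0):v+75,u-50:u+50,::-1],(400,600),interpolation=cv2.INTER_CUBIC))(*proj(q,o['tool_pos']).astype(int))
cv2.imwrite('pics/x5.png',np.hstack([f(q,j),f(q2,j2)]))
E
```

```text
clock: 15.12
tool_pos: [0.4209, -0.2534, 0.13]
orientation: [-179.9, 0.2, -171.0]
force: [-0.0, 0.5, -3.4]
opening: 0.0291
gripper_force: 31.4
{'clock': 15.1167, 'tool_pos': [0.4209, -0.2534, 0.13], 'orientation': [-179.946, 0.2135, -171.0079], 'force': [-0.0437, 0.4818, -3.4101], 'opening': 0.0291, 'joint_pos': [-8.0769, 8.2283, -29.8771, -0.0141, -51.6747, -72.9225]}
```

View pics/x5.png

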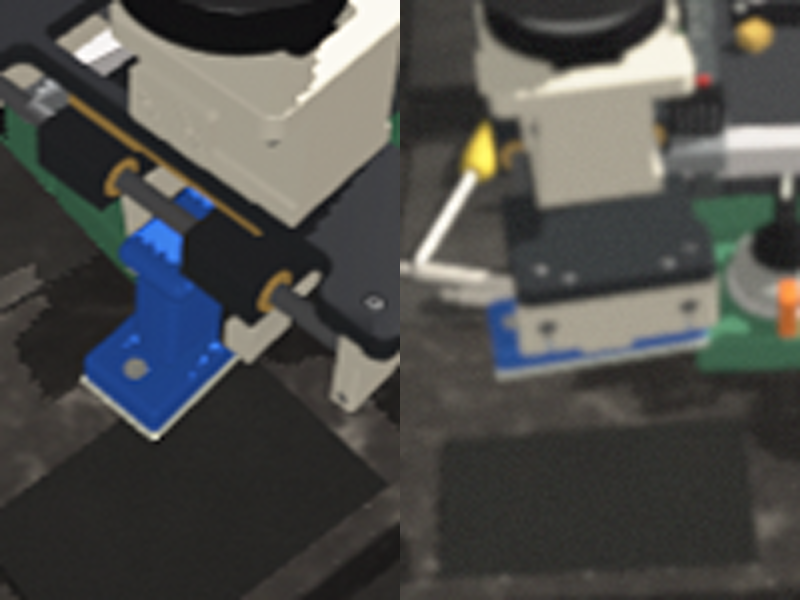

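The scraper is lifted level, held by its cap. The fingertips would pass only 5 mm above the off-cuts, so I will set it down and regrip 12 mm higher.

```bash
python3 -m pendant '[[-1,[0,0,0.035],[0,0,0]],[-1,[0,0,0.07],[0,0,0]],[-1,[0,0,0.095],[0,0,0]],[-1,[0,0,0.105],[0,0,0]],[-1,[0,0,0.11],[0,0,0]],[-1,[0,0,0.1105],[0,0,0]]]'
python3 -m pendant '[[0,[0,0,0],[0,0,0]],[0,[0,0,0],[0,0,0]],[0,[0,0,-0.012],[0,0,0]],[0,[0,0,-0.012],[0,0,0]],[-1,[0,0,-0.012],[0,0,0]],[-1,[0,0,-0.012],[0,0,0]],[-1,[0,0,-0.012],[0,0,0]],[-1,[0,0,-0.012],[0,0,0]],[-1,[0,0,-0.012],[0,0,0]]]'
python3 -m pendant '[[-1,[0,0,-0.03],[0,0,0]],[-1,[0,0,-0.06],[0,0,0]],[-1,[0,0,-0.09],[0,0,0]],[-1,[0,0,-0.12],[0,0,0]],[-1,[0,0,-0.12],[0,0,6]],[-1,[0,0,-0.12],[0,0,9]],[-1,[0,0,-0.12],[0,0,9]]]'
```

```text
clock: 15.72
tool_pos: [0.416, -0.2525, 0.0189]
orientation: [179.9, -0.5, -170.9]
force: [-19.0, 14.9, 54.6]
opening: 0.0284
gripper_force: 54.9
clock: 16.47
tool_pos: [0.4194, -0.2531, 0.0293]
orientation: [180.0, -0.1, -171.0]
force: [0.1, -0.5, -2.4]
opening: 0.03
gripper_force: 30.0
clock: 17.05
tool_pos: [0.4198, -0.2531, 0.1502]
orientation: [180.0, 0.0, 179.8]
force: [0.2, 0.7, -3.1]
opening: 0.0298
gripper_force: 30.0
```

```bash
python3 -m pendant '[[-1,[0,0,-0.025],[0,0,0]],[-1,[-0.015,0.025,-0.025],[0,0,0]],[-1,[-0.03,0.055,-0.025],[0,0,0]],[-1,[-0.05,0.085,-0.025],[0,0,0]],[-1,[-0.07,0.115,-0.025],[0,0,0]],[-1,[-0.09,0.15,-0.025],[0,0,0]],[-1,[-0.112,0.18,-0.025],[0,0,0]],[-1,[-0.112,0.21,-0.025],[0,0,0]],[-1,[-0.112,0.225,-0.025],[0,0,0]],[-1,[-0.112,0.225,0.01],[0,0,0]]]'
python3 -m pendant '[[-1,[0,0,0.01],[0,0,0]],[-1,[0,0,0.025],[0,0,0]],[-1,[0,0,0.035],[0,0,0]],[-1,[0,0,0.04],[0,0,0]],[-1,[0,0,0.042],[0,0,0]],[-1,[0,0,0.042],[0,0,0]]]'
python3 - <<'E'
from h import *
o=st(); p,i=snap('wrist','w6'); cv2.imwrite('pics/w6b.png',cv2.resize(i[:,:,::-1],(800,600),interpolation=cv2.INTER_CUBIC))
E
```

```text
clock: 17.88
tool_pos: [0.5366, -0.0249, 0.1445]
orientation: [179.9, 0.5, -179.6]
force: [2.3, 0.2, -2.2]
opening: 0.0295
gripper_force: 30.0
clock: 18.38
tool_pos: [0.5319, -0.0288, 0.0979]
orientation: [-180.0, -0.0, 180.0]
force: [-0.6, -0.7, -2.5]
opening: 0.0298
gripper_force: 30.0
{'clock': 18.3833, 'tool_pos': [0.5319, -0.0288, 0.0979], 'orientation': [-179.9789, -0.0476, 179.9872], 'force': [-0.5681, -0.7226, -2.4945], 'opening': 0.0298, 'joint_pos': [18.0095, 14.3203, -26.9542, 0.007, -48.7773, -108.0269]}
```

View pics/w6b.png

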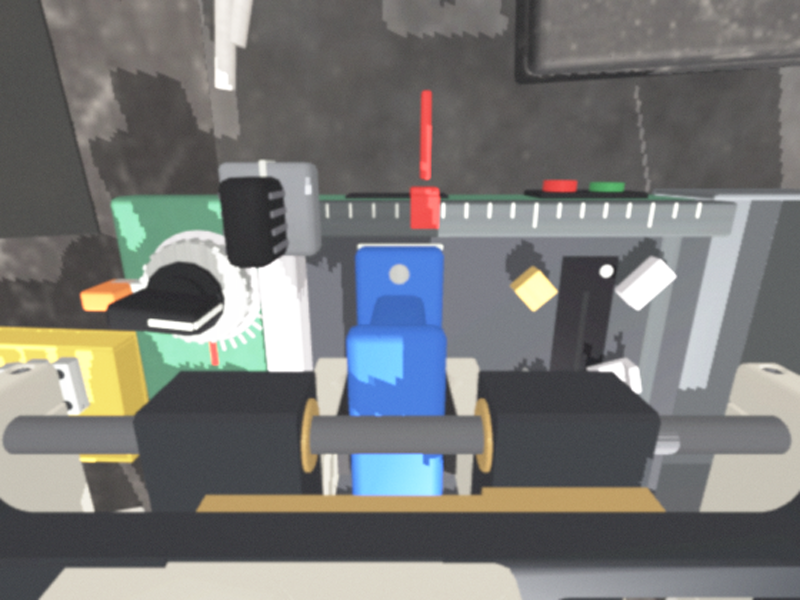

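The sole sits aligned between the rails, its front edge (v≈245) just behind the rail (v≈235), with all off-cuts to its left.

```bash
python3 -m pendant '[[-1,[0,0,0.005],[0,0,0]],[-1,[0,0,0.0105],[0,0,0]],[-1,[0,0,0.0105],[0,0,0]]]'
python3 -m pendant '[[-1,[0,0.01,0],[0,0,0]],[-1,[0,0.02,0],[0,0,0]],[-1,[0,0.03,0],[0,0,0]],[-1,[0,0.04,0],[0,0,0]],[-1,[0,0.05,0],[0,0,0]],[-1,[0,0.06,0],[0,0,0]],[-1,[0,0.068,0],[0,0,0]],[-1,[0,0.076,0],[0,0,0]],[-1,[0,0.084,0],[0,0,0]]]'
```

```text
clock: 18.68
tool_pos: [0.5315, -0.0284, 0.0868]
orientation: [180.0, -0.0, 180.0]
force: [-0.6, 0.8, -2.4]
opening: 0.0295
gripper_force: 30.0
clock: 19.43
tool_pos: [0.5319, 0.0566, 0.0876]
orientation: [-180.0, -0.0, -180.0]
force: [0.6, -0.7, -1.6]
opening: 0.0293
gripper_force: 30.0
```

```bash
python3 -m pendant '[[-1,[0,0.008,0],[0,0,0]],[-1,[0,0.016,0],[0,0,0]],[-1,[0,0.024,0],[0,0,0]],[-1,[0,0.031,0],[0,0,0]],[-1,[0,0.038,0],[0,0,0]],[-1,[0,0.045,0],[0,0,0]],[-1,[0,0.053,0],[0,0,0]],[-1,[0,0.053,0],[0,0,0]]]'
python3 -m pendant '[[-1,[0,-0.03,-0.02],[0,0,0]],[-1,[-0.02,-0.06,-0.03],[0,0,0]],[-1,[-0.05,-0.10,-0.03],[0,0,0]],[-1,[-0.05,-0.13,-0.03],[0,0,0]],[-1,[-0.05,-0.13,-0.03],[0,0,0]],[-1,[-0.05,-0.13,-0.03],[0,0,0]]]'
python3 - <<'E'
from h import *
o=st(); p,i=snap('wrist','w7'); q,j=snap('scene','s7')
v=cv2.resize(j[150:300,170:340,::-1],(400,353),interpolation=cv2.INTER_CUBIC); w=cv2.resize(i[:,:,::-1],(400,353),interpolation=cv2.INTER_AREA)
cv2.imwrite('pics/x7.png',np.hstack([w,v]))
E
```

```text
clock: 20.1
tool_pos: [0.5323, 0.1101, 0.0876]
orientation: [180.0, 0.0, -180.0]
force: [-0.2, 0.7, -2.3]
opening: 0.0295
gripper_force: 30.0
clock: 20.6
tool_pos: [0.5818, -0.0234, 0.1171]
orientation: [-180.0, -0.1, 179.8]
force: [-0.5, -0.7, -3.3]
opening: 0.0297
gripper_force: 30.0
{'clock': 20.6, 'tool_pos': [0.5818, -0.0234, 0.1171], 'orientation': [-179.9917, -0.0521, 179.7861], 'force': [-0.47, -0.725, -3.3267], 'opening': 0.0297, 'joint_pos': [16.9245, 17.3248, -19.5124, -0.0093, -53.2151, -107.1328]}
```

View pics/x7.png

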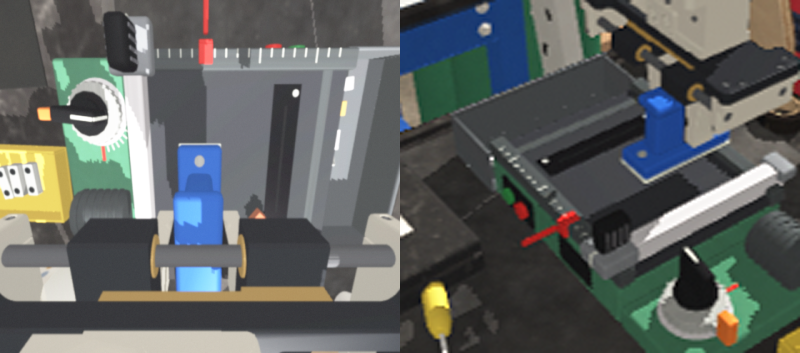

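The first pass cleared four off-cuts into the tray; only the copper block remains, at (257,213) in the left picture, ahead of the scraper.

```bash
python3 -m pendant '[[-1,[0.004,0,0.01],[0,0,0]],[-1,[0.004,0,0.02],[0,0,0]],[-1,[0.004,0,0.0295],[0,0,0]],[-1,[0.004,0,0.0295],[0,0,0]],[-1,[0.004,0.01,0.0295],[0,0,0]],[-1,[0.004,0.02,0.0295],[0,0,0]],[-1,[0.004,0.03,0.0295],[0,0,0]],[-1,[0.004,0.04,0.0295],[0,0,0]],[-1,[0.004,0.05,0.0295],[0,0,0]],[-1,[0.004,0.06,0.0295],[0,0,0]]]'
python3 -m pendant '[[-1,[0,0.008,0],[0,0,0]],[-1,[0,0.016,0],[0,0,0]],[-1,[0,0.024,0],[0,0,0]],[-1,[0,0.032,0],[0,0,0]],[-1,[0,0.04,0],[0,0,0]],[-1,[0,0.048,0],[0,0,0]],[-1,[0,0.056,0],[0,0,0]],[-1,[0,0.064,0],[0,0,0]],[-1,[0,0.074,0],[0,0,0]],[-1,[0,0.074,0],[0,0,0]]]'
python3 -m pendant '[[-1,[0,-0.03,-0.02],[0,0,0]],[-1,[0.02,-0.06,-0.05],[0,0,0]],[-1,[0.05,-0.10,-0.085],[0,0,0]],[-1,[0.08,-0.13,-0.085],[0,0,0]],[-1,[0.08,-0.13,-0.085],[0,0,0]],[-1,[0.08,-0.13,-0.085],[0,0,0]]]'
python3 - <<'E'
from h import *
o=st(); p,i=snap('wrist','w8'); q,j=snap('scene','s8')
v=cv2.resize(j[150:300,170:340,::-1],(400,353),interpolation=cv2.INTER_CUBIC); w=cv2.resize(i[0:300,200:540,::-1],(400,353),interpolation=cv2.INTER_AREA)
cv2.imwrite('pics/x8.png',np.hstack([w,v]))
E
```

```text
clock: 21.53
tool_pos: [0.578, 0.04, 0.0882]
orientation: [180.0, 0.0, -180.0]
force: [-0.5, 0.3, -1.9]
opening: 0.0297
gripper_force: 30.0
clock: 22.37
tool_pos: [0.5783, 0.1144, 0.0881]
orientation: [180.0, 0.0, -179.9]
force: [-1.4, -0.1, -2.9]
opening: 0.0297
gripper_force: 30.0
clock: 22.87
tool_pos: [0.4953, -0.0198, 0.1748]
orientation: [180.0, 0.1, 179.9]
force: [0.1, 0.2, -3.3]
opening: 0.0293
gripper_force: 30.0
{'clock': 22.8667, 'tool_pos': [0.4953, -0.0198, 0.1748], 'orientation': [179.9531, 0.0763, 179.8732], 'force': [0.061, 0.2112, -3.3215], 'opening': 0.0293, 'joint_pos': [20.4617, 5.9674, -25.8276, -0.0202, -58.117, -110.5778]}
```

View pics/x8.png

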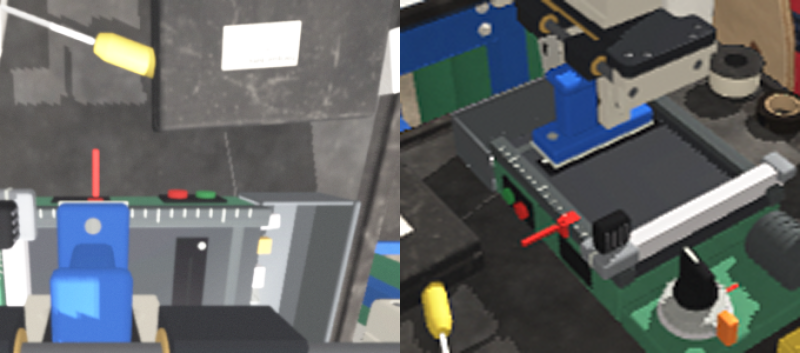

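```bash
python3 -m pendant '[[-1,[0.01,-0.03,0],[0,0,0]],[-1,[0.02,-0.06,0],[0,0,0]],[-1,[0.03,-0.09,0],[0,0,0]],[-1,[0.04,-0.12,0],[0,0,0]],[-1,[0.05,-0.15,0],[0,0,0]],[-1,[0.06,-0.18,0],[0,0,0]],[-1,[0.07,-0.21,0],[0,0,0]],[-1,[0.078,-0.234,0],[0,0,0]],[-1,[0.078,-0.234,0.03],[0,0,0]],[-1,[0.078,-0.234,0.06],[0,0,0]]]'
python3 -m pendant '[[-1,[0,0,0.03],[0,0,0]],[-1,[0,0,0.055],[0,0,0]],[-1,[0,0,0.07],[0,0,0]],[-1,[0,0,0.076],[0,0,0]],[-1,[0,0,0.08],[0,0,0]],[-1,[0,0,0.08],[0,0,0]],[-1,[0,0,0.08],[0,0,0]]]'
```

```text
clock: 23.8
tool_pos: [0.4218, -0.2527, 0.1133]
orientation: [-179.9, 0.2, 179.9]
force: [0.8, 1.3, -3.4]
opening: 0.0292
gripper_force: 30.0
clock: 24.38
tool_pos: [0.421, -0.2514, 0.0337]
orientation: [-180.0, 0.1, -180.0]
force: [-0.3, 0.0, -2.5]
opening: 0.0301
gripper_force: 30.0
```

Down the last 4 mm, release, and rise with open fingers. Then check the scraper and look for the copper block from a place over the saw.

```bash
python3 -m pendant '[[-1,[0,0,0.002],[0,0,0]],[-1,[0,0,0.0035],[0,0,0]],[-1,[0,0,0.0035],[0,0,0]],[0.2,[0,0,0.0035],[0,0,0]],[0.2,[0,0,0.0035],[0,0,0]],[0.2,[0,0,0.0035],[0,0,0]]]'
python3 -m pendant '[[0.2,[0,0,-0.02],[0,0,0]],[0.2,[0,0,-0.05],[0,0,0]],[0.2,[0,0,-0.09],[0,0,0]],[0.2,[-0.02,0.03,-0.13],[0,0,0]],[0.2,[-0.04,0.06,-0.16],[0,0,0]],[0.2,[-0.05,0.10,-0.17],[0,0,0]],[0.2,[-0.05,0.14,-0.17],[0,0,0]],[0.2,[-0.05,0.18,-0.17],[0,0,0]],[0.2,[-0.05,0.18,-0.17],[0,0,0]],[0.2,[-0.05,0.18,-0.17],[0,0,0]]]'
python3 - <<'E'
from h import *
o=st(); p,i=snap('wrist','w9'); cv2.imwrite('pics/w9b.png',cv2.resize(i[:,:,::-1],(800,600),interpolation=cv2.INTER_CUBIC))
hsv=cv2.cvtColor(i,cv2.COLOR_RGB2HSV)
for n,lo,hi in (('orange',(3,90,110),(14,255,255)),('blue',(100,150,80),(118,255,255)),('red',(0,200,120),(2,255,255)),('yel',(15,90,100),(32,255,255))):
    m=cv2.inRange(hsv,lo,hi); k,_,s,c=cv2.connectedComponentsWithStats(m)
    for a in range(1,k):
        if s[a,4]>12: print(n,s[a],c[a].round(1),np.round(ray(p,*c[a],.02)[:2],3))
E
```

```text
clock: 24.88
tool_pos: [0.4204, -0.2515, 0.03]
orientation: [-180.0, 0.1, -180.0]
force: [0.2, 0.7, 1.5]
opening: 0.0444
gripper_force: 0.0
clock: 25.72
tool_pos: [0.4704, -0.0687, 0.2003]
orientation: [180.0, 0.1, -179.8]
force: [0.0, 0.7, 0.3]
opening: 0.0526
gripper_force: 0.0
{'clock': 25.7167, 'tool_pos': [0.4704, -0.0687, 0.2003], 'orientation': [179.9655, 0.0955, -179.7756], 'force': [0.0036, 0.6938, 0.2618], 'opening': 0.0526, 'joint_pos': [15.4804, 2.5767, -25.9552, -0.0093, -61.3669, -105.2515]}
orange [171 224  20  18 139] [180.7 231.1] [ 0.52  -0.185]
orange [ 43 267  16  10  77] [ 48.9 270.6] [ 0.574 -0.357]
orange [ 54 281   5   6  13] [ 55.8 282.9] [ 0.592 -0.352]
blue [  64   99   74   87 2093] [109.6 136.9] [ 0.41  -0.253]
blue [ 65 121   4  17  20] [ 66.4 129. ] [ 0.402 -0.298]
blue [ 69 140   4  14  16] [ 70.  146.8] [ 0.421 -0.298]
blue [  23  160   59   83 2032] [ 51.6 198.2] [ 0.48  -0.332]
blue [ 74 166   3  13  14] [ 75.  171.8] [ 0.449 -0.298]
blue [542 212  18   5  30] [548.3 212.7] [0.496 0.253]
blue [531 247  29  14  80] [541.  252.1] [0.547 0.258]
yel [325  61  49  35 486] [351.9  74.7] [0.347 0.008]
yel [173 233  18   9 121] [180.6 236.4] [ 0.527 -0.186]
yel [  46  243  136   48 1948] [115.3 256.4] [ 0.554 -0.27 ]
yel [169 279  19  52 513] [176.5 304.8] [ 0.624 -0.201]
yel [368 279  18  52 511] [378.1 304.7] [0.623 0.065]
yel [ 182  341  327   18 4452] [357.3 350.9] [0.698 0.043]
```

View pics/w9b.png

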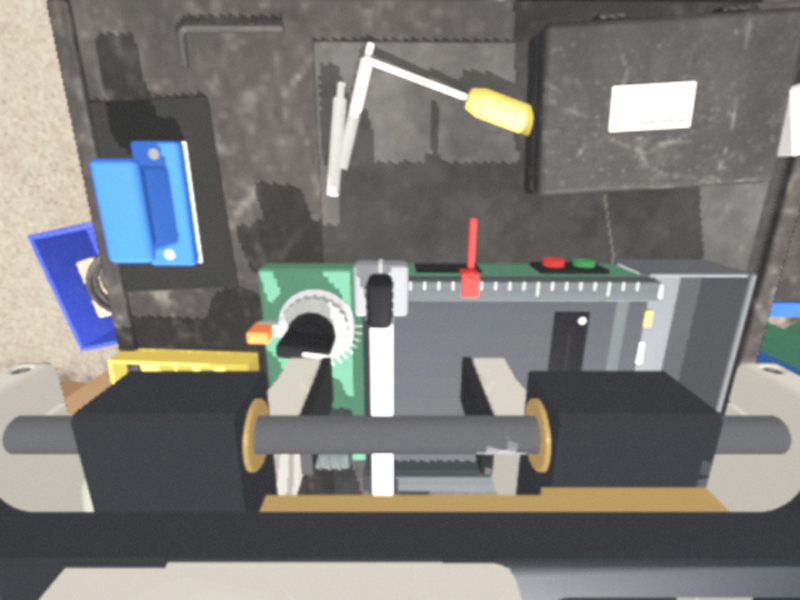

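```bash
python3 -m pendant '[[0,[-0.01,0.04,-0.02],[0,0,0]],[0,[-0.02,0.08,-0.04],[0,0,0]],[0,[-0.03,0.12,-0.05],[0,0,0]],[0,[-0.03,0.16,-0.05],[0,0,0]],[0,[-0.03,0.19,-0.05],[0,0,0]],[0,[-0.03,0.19,-0.05],[0,0,0]],[0,[-0.03,0.19,-0.05],[0,0,0]]]'
python3 - <<'E'
from h import *
p=ld('w9')
for n,u,v,z in (('ptr',380,268,.088),('gripF',380,274,.116),('gripL',392,300,.116),('gripR',367,300,.116),('tongue',473,235,.06),('clipblk',470,283,.07),('tab',257,333,.059)): print(n,np.round(ray(p,u*.7,v*.7,z)[:2],4))
o=st(); p,i=snap('wrist','w10'); cv2.imwrite('pics/w10b.png',cv2.resize(i[:,:,::-1],(800,600),interpolation=cv2.INTER_CUBIC))
hsv=cv2.cvtColor(i,cv2.COLOR_RGB2HSV)
for n,lo,hi in (('orange',(3,90,110),(14,255,255)),('yel',(15,60,100),(32,255,255)),('white',(0,0,170),(180,40,255)),('red',(0,200,120),(2,255,255))):
    m=cv2.inRange(hsv,lo,hi); k,_,s,c=cv2.connectedComponentsWithStats(m)
    for a in range(1,k):
        X=ray(p,*c[a],.014)
        if s[a,4]>8 and (n=='red' or .45<X[0]<.66 and -.03<X[1]<.21): print(n,s[a],c[a].round(1),np.round(X[:2],3))
E
```

```text
clock: 26.35
tool_pos: [0.5002, 0.1193, 0.2492]
orientation: [-180.0, -0.0, -179.9]
force: [-0.2, -0.7, 0.3]
opening: 0.0438
gripper_force: 0.0
ptr [ 0.4508 -0.0792]
gripF [ 0.448  -0.0782]
gripL [ 0.4638 -0.0712]
gripR [ 0.4638 -0.086 ]
tongue [ 0.4335 -0.0153]
clipblk [ 0.4654 -0.0172]
tab [ 0.5076 -0.1729]
{'clock': 26.35, 'tool_pos': [0.5002, 0.1193, 0.2492], 'orientation': [-179.9663, -0.0418, -179.8934], 'force': [-0.1736, -0.6968, 0.3318], 'opening': 0.0438, 'joint_pos': [35.3205, 4.4488, -17.2499, 0.0036, -68.3549, -125.2152]}
orange [286 245  10  13  86] [290. 251.] [0.601 0.138]
yel [288 183  11  13 112] [292.6 188. ] [0.508 0.14 ]
yel [287 248   7   4  20] [290.2 249.5] [0.599 0.138]
white [ 276  157   61   84 2877] [296.5 198.5] [0.523 0.145]
white [ 324  158   31  133 1141] [339.6 255.7] [0.608 0.209]
white [163 160   4   7  21] [164.3 163.3] [ 0.476 -0.029]
white [171 161   4   6  22] [172.6 163.5] [ 0.476 -0.018]
white [180 161   4   6  23] [181.6 163.4] [ 0.476 -0.006]
white [189 161   4   6  22] [190.5 163.5] [0.476 0.005]
white [197 161   5  11  43] [199.4 166.1] [0.479 0.017]
white [206 161   5   6  24] [208.  163.5] [0.476 0.028]
white [215 161   4   6  22] [216.6 163.5] [0.476 0.04 ]
white [224 161   4   7  22] [225.7 163.6] [0.476 0.052]
white [233 161   4   7  23] [234.7 163.7] [0.476 0.063]
white [242 161   4  10  38] [243.5 165.7] [0.479 0.075]
white [251 161   4   6  22] [252.4 163.5] [0.476 0.086]
white [260 161   4   6  21] [261.3 163.6] [0.476 0.098]
white [233 184   5   6  24] [235.  186.3] [0.506 0.062]
white [200 251  32  40 910] [214.2 269.7] [0.631 0.027]
```

The copper block (0.601, 0.138) and the other off-cuts are in the tray. Next is the fence grip.

```bash
python3 -m pendant '[[0,[0.01,-0.04,0],[0,0,0]],[0,[0.02,-0.08,0],[0,0,0]],[0,[0.03,-0.12,0.02],[0,0,0]],[0,[0.03,-0.16,0.06],[0,0,0]],[0,[0.03,-0.198,0.09],[0,0,0]],[0,[0.03,-0.198,0.09],[0,0,0]],[0,[0.03,-0.198,0.11],[0,0,0]],[0,[0.03,-0.198,0.14],[0,0,0]],[0,[0.03,-0.198,0.157],[0,0,0]],[0,[0.03,-0.198,0.157],[0,0,0]]]'
python3 -m pendant '[[-1,[0,0,0],[0,0,0]],[-1,[0,0,0],[0,0,0]],[-1,[0,0,0],[0,0,0]],[-1,[0,0,0],[0,0,0]],[-1,[0,0,0],[0,0,0]]]'
python3 - <<'E'
from h import *
o=st(); p,i=snap('wrist','w11')
hsv=cv2.cvtColor(i,cv2.COLOR_RGB2HSV)
for n,lo,hi in (('red',(0,150,120),(3,255,255)),('white',(0,0,200),(180,40,255))):
    m=cv2.inRange(hsv,lo,hi); k,_,s,c=cv2.connectedComponentsWithStats(m)
    for a in range(1,k):
        if s[a,4]>8 and s[a,4]<600: print(n,s[a],c[a].round(1),np.round(ray(p,*c[a],.06)[:2],4),np.round(ray(p,*c[a],.088)[:2],4))
E
```

```text
clock: 27.23
tool_pos: [0.4667, -0.0817, 0.0893]
orientation: [-179.9, -0.4, 179.8]
force: [0.3, 1.1, 0.4]
opening: 0.0435
gripper_force: 0.0
clock: 27.65
tool_pos: [0.4706, -0.0792, 0.0936]
orientation: [180.0, 0.1, -180.0]
force: [-0.4, 4.4, 0.1]
opening: 0.0157
gripper_force: 1.8
{'clock': 27.65, 'tool_pos': [0.4706, -0.0792, 0.0936], 'orientation': [179.9728, 0.1136, -179.9903], 'force': [-0.3952, 4.3619, 0.142], 'opening': 0.0157, 'joint_pos': [14.1507, 9.6668, -34.0254, 0.0019, -46.191, -104.1423]}
red [359 171  23  66 340] [370.8 214.5] [ 0.4516 -0.0163] [ 0.4425 -0.0256]
red [437 206  25  13 249] [449.3 211.7] [0.4496 0.0361] [0.4408 0.0192]
white [ 74  91  27 120 487] [ 87.6 148.9] [ 0.4082 -0.1983] [ 0.4055 -0.1809]
white [37 98 11 11 89] [ 42.3 103.3] [ 0.3813 -0.2203] [ 0.3825 -0.1996]
white [ 60 199  11  10  88] [ 64.8 203.6] [ 0.4439 -0.2203] [ 0.436  -0.1996]
white [515 214  12   5  16] [520.4 215.8] [0.4525 0.0845] [0.4433 0.0605]
white [276 216   5  18  75] [278.  225.4] [ 0.4594 -0.0788] [ 0.4491 -0.0788]
white [543 225   7   3  11] [546.1 226.2] [0.46   0.1039] [0.
[... 974 characters left out ...]
.0776] [0.4593 0.0546]
white [515 237   7  16  60] [518.  244.5] [0.4735 0.088 ] [0.4612 0.0635]
white [532 237   5  10  34] [533.9 241.6] [0.4714 0.0985] [0.4594 0.0724]
white [547 237   5  10  36] [549.  241.5] [0.4713 0.109 ] [0.4593 0.0814]
white [300 250  23  40 487] [309.1 265.5] [ 0.4897 -0.0566] [ 0.475  -0.0599]
white [480 271   9   7  51] [484.3 273.9] [0.4965 0.0694] [0.4808 0.0476]
white [435 310  36   8 251] [452.7 313.7] [0.53   0.0527] [0.5094 0.0333]
white [243 318   8  28 199] [246.8 331. ] [ 0.5456 -0.1026] [ 0.5227 -0.0992]
white [306 319   5  27 110] [308.2 331.5] [ 0.5461 -0.0555] [ 0.5231 -0.059 ]
white [475 419  48   1  48] [498.5 419. ] [0.6365 0.111 ] [0.6003 0.0831]
```

```bash
python3 -m pendant '[[-1,[0,0,0],[0,0,0]],[-1,[0,0,0],[0,0,0]],[-1,[0,0.008,0],[0,0,0]],[-1,[0,0.018,0],[0,0,0]],[-1,[0,0.028,0],[0,0,0]],[-1,[0,0.038,0],[0,0,0]],[-1,[0,0.048,0],[0,0,0]],[-1,[0,0.056,0],[0,0,0]],[-1,[0,0.062,0],[0,0,0]],[-1,[0,0.062,0],[0,0,0]]]'
python3 -m pendant '[[-1,[0,0,0],[0,0,0]],[-1,[0,0,0],[0,0,0]]]'
cat > m.py <<'E'
from h import *
o=st(); p,i=snap('wrist','w12')
cv2.imwrite('pics/w12b.png',cv2.resize(i[130:270,200:360,::-1],(800,600),interpolation=cv2.INTER_CUBIC))
hsv=cv2.cvtColor(i,cv2.COLOR_RGB2HSV)
for n,lo,hi in (('red',(0,150,90),(3,255,255)),('white',(0,0,200),(180,40,255))):
    m=cv2.inRange(hsv,lo,hi); k,_,s,c=cv2.connectedComponentsWithStats(m)
    for a in range(1,k):
        if 8<s[a,4]<600 and 240<c[a][0]<330: print(n,s[a],c[a].round(1),np.round(ray(p,*c[a],.06)[:2],4),np.round(ray(p,*c[a],.088)[:2],4))
E
python3 m.py
```

```text
clock: 28.53
tool_pos: [0.4706, -0.0163, 0.0935]
orientation: [180.0, 0.1, -179.9]
force: [-3.3, 2.5, 7.5]
opening: 0.0155
gripper_force: 30.0
clock: 28.7
tool_pos: [0.4706, -0.0167, 0.0935]
orientation: [180.0, 0.1, -179.9]
force: [-2.0, 2.3, 7.2]
opening: 0.0161
gripper_force: 30.0
{'clock': 28.7, 'tool_pos': [0.4706, -0.0167, 0.0935], 'orientation': [179.9718, 0.0857, -179.9378], 'force': [-2.0083, 2.3382, 7.1879], 'opening': 0.0161, 'joint_pos': [22.0104, 9.1036, -34.7655, 0.0081, -46.0409, -111.9538]}
red [274 171   7  45 280] [277.3 192.5] [ 0.4364 -0.0168] [ 0.4295 -0.0168]
white [276 223   4  10  37] [277.5 227.6] [ 0.4609 -0.0166] [ 0.4505 -0.0167]
white [318 238   3   9  22] [319.1 242. ] [0.4716 0.0122] [0.4595 0.0079]
white [246 319   6  27  87] [247.7 331.7] [ 0.546  -0.0394] [ 0.5231 -0.0361]
```

```bash
python3 -m pendant '[[-0.2,[0,0,0],[0,0,0]],[-0.2,[0,0,0],[0,0,0]],[0,[0,0,0],[0,0,0]],[0,[0,0,-0.02],[0,0,0]],[0,[0,0,-0.05],[0,0,0]],[0,[0,-0.03,-0.08],[0,0,0]],[0,[0,-0.07,-0.10],[0,0,0]],[0,[0,-0.10,-0.10],[0,0,0]],[0,[0,-0.10,-0.10],[0,0,0]],[0,[0,-0.10,-0.10],[0,0,0]]]'
python3 - <<'E'
from h import *
o=st(); p,i=snap('wrist','w13')
a=proj(p,[.514,-.133,.086]); print('axis px',a)
u,v=a.astype(int); print(u,v)
cv2.imwrite('pics/w13b.png',cv2.resize(i[130:340,170:450,::-1],(800,600),interpolation=cv2.INTER_CUBIC))
hsv=cv2.cvtColor(i,cv2.COLOR_RGB2HSV)
for n,lo,hi in (('red',(0,150,90),(4,255,255)),('white',(0,0,200),(180,40,255)),('orange',(4,150,110),(16,255,255))):
    m=cv2.inRange(hsv,lo,hi); k,_,s,c=cv2.connectedComponentsWithStats(m)
    for b in range(1,k):
        if 8<s[b,4]<600 : print(n,s[b],c[b].round(1),*[np.round(ray(p,*c[b],z)[:2],4) for z in (.03,.06,.086)])
E
```

```text
clock: 29.58
tool_pos: [0.4696, -0.1187, 0.1926]
orientation: [180.0, 0.0, 179.8]
force: [0.2, -0.7, 0.3]
opening: 0.0436
gripper_force: 0.0
{'clock': 29.5833, 'tool_pos': [0.4696, -0.1187, 0.1926], 'orientation': [179.9863, 0.0092, 179.8025], 'force': [0.2251, -0.7293, 0.2689], 'opening': 0.0436, 'joint_pos': [9.1269, 3.9391, -25.5625, -0.0138, -60.4871, -99.3177]}
axis px [262.78004867 253.68816755]
262 253
red [381 154   8  30 134] [384.1 169. ] [ 0.4413 -0.0039] [ 0.4364 -0.0146] [ 0.4321 -0.0239]
red [428 182  17   8 109] [436.1 185.1] [0.4591 0.0548] [0.4525 0.0385] [0.4468 0.0244]
white [386  74  32  16 226] [403.1  81.1] [0.3544 0.0059] [ 0.3576 -0.0058] [ 0.3604 -0.0159]
white [170 100  12  87 218] [176.3 142. ] [ 0.4121 -0.2241] [ 0.41   -0.2143] [ 0.4081 -0.2057]
white [149 106   6   7  37] [151.5 109.2] [ 0.3797 -0.2458] [ 0.3805 -0.2339] [ 0.3813 -0.2236]
white [157 178   8   7  45] [160.3 180.9] [ 0.4534 -0.2459] [ 0.4473 -0.2339] [ 0.4421 -0.2236]
white [ 66 183  12  21 112] [ 71.1 190.3] [ 0.4634 -0.3449] [ 0.4565 -0.3237] [ 0.4504 -0.3053]
white [389 186   4   8  25]
[... 1317 characters left out ...]
0.4868 -0.3184] [ 0.478  -0.3005]
white [457 224   6   6  27] [459.6 226.4] [0.5073 0.089 ] [0.4962 0.0696] [0.4866 0.0527]
white [257 256  11   3  24] [261.9 256.8] [ 0.5445 -0.1372] [ 0.5299 -0.1354] [ 0.5173 -0.1339]
white [269 257   3   4  12] [270.  258.5] [ 0.5468 -0.1276] [ 0.532  -0.1268] [ 0.5192 -0.1261]
white [ 92 262   8   5  23] [ 95.7 263.9] [ 0.553  -0.3347] [ 0.5377 -0.3145] [ 0.5243 -0.2969]
white [336 316  14  30 354] [342.4 330.2] [ 0.6486 -0.0359] [ 0.6242 -0.0436] [ 0.6031 -0.0504]
white [205 318  16  28 380] [212.8 331.2] [ 0.6494 -0.2023] [ 0.625  -0.1944] [ 0.6038 -0.1877]
orange [219 229  15   8  76] [226.3 233.7] [ 0.5152 -0.1775] [ 0.5034 -0.172 ] [ 0.4931 -0.1672]
```

View pics/w13b.png

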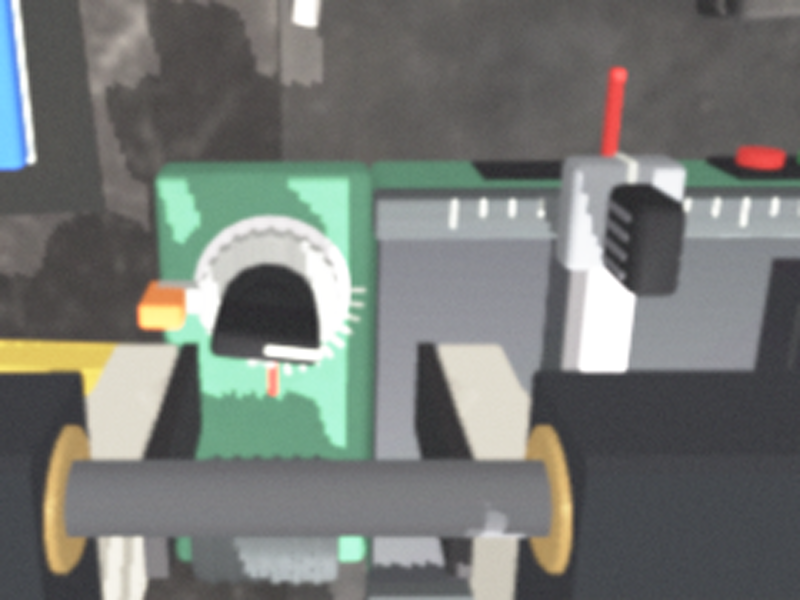

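The fence pointer stands at the red tongue (615,150), and the dial's white line points left of the saw, about 10° clockwise. I will grip the dial bar at yaw -100 and turn it 80° to -180.

```bash
python3 -m pendant '[[0,[-0.02,-0.007,0],[0,0,-7]],[0,[-0.045,-0.0145,0],[0,0,-14]],[0,[-0.045,-0.0145,0],[0,0,-21]],[0,[-0.045,-0.0145,0],[0,0,-28]],[0,[-0.045,-0.0145,0],[0,0,-35]],[0,[-0.045,-0.0145,0],[0,0,-42]],[0,[-0.045,-0.0145,0],[0,0,-49]],[0,[-0.045,-0.0145,0],[0,0,-56]],[0,[-0.045,-0.0145,0],[0,0,-63]],[0,[-0.045,-0.0145,0],[0,0,-70]]]'
python3 -m pendant '[[0,[0,0,0.02],[0,0,-7]],[0,[0,0,0.05],[0,0,-10]],[0,[0,0,0.07],[0,0,-10]],[0,[0,0,0.07],[0,0,-10]],[0,[0,0,0.07],[0,0,-10]]]'
```

```text
clock: 30.47
tool_pos: [0.5148, -0.1305, 0.1918]
orientation: [179.9, -0.0, -109.6]
force: [-0.1, 0.1, -0.3]
opening: 0.0436
gripper_force: 0.0
clock: 30.88
tool_pos: [0.5143, -0.1311, 0.1217]
orientation: [179.8, -0.1, -99.9]
force: [0.8, 0.3, -0.3]
opening: 0.0435
gripper_force: 0.0
```

```bash
python3 -m pendant '[[0,[0.002,0,0.02],[0,0,0]],[0,[0.002,0,0.04],[0,0,0]],[0,[0.002,0,0.052],[0,0,0]],[0,[0.002,0,0.0575],[0,0,0]],[0,[0.002,0,0.0575],[0,0,0]]]'
python3 -m pendant '[[-1,[0,0,0],[0,0,0]],[-1,[0,0,0],[0,0,0]],[-1,[0,0,0],[0,0,0]],[-1,[0,0,0],[0,0,0]],[-1,[0,0,0],[0,0,0]],[-1,[0,0,0],[0,0,0]]]'
```

```text
clock: 31.3
tool_pos: [0.5149, -0.1335, 0.0652]
orientation: [180.0, -0.0, -100.0]
force: [0.3, -0.1, -0.5]
opening: 0.044
gripper_force: 0.0
clock: 31.8
tool_pos: [0.5116, -0.1336, 0.0649]
orientation: [179.7, -0.0, -100.1]
force: [-8.7, 4.1, 6.8]
opening: 0.0115
gripper_force: 30.0
```

```bash
python3 -m pendant '[[-1,[0,0.003,0],[0,0,0]],[-1,[0,0.0035,0],[0,0,0]],[-1,[0,0.0035,0],[0,0,6]],[-1,[0,0.0035,0],[0,0,12]],[-1,[0,0.0035,0],[0,0,18]],[-1,[0,0.0035,0],[0,0,24]],[-1,[0,0.0035,0],[0,0,30]],[-1,[0,0.0035,0],[0,0,36]],[-1,[0,0.0035,0],[0,0,40]],[-1,[0,0.0035,0],[0,0,40]]]'
```

```text
clock: 32.63
tool_pos: [0.5116, -0.1335, 0.065]
orientation: [-180.0, 0.0, -140.2]
force: [3.0, -4.2, -6.4]
opening: 0.0119
gripper_force: 30.0
```

```bash
python3 -m pendant '[[-1,[0,0,0],[0,0,6]],[-1,[0,0,0],[0,0,12]],[-1,[0,0,0],[0,0,18]],[-1,[0,0,0],[0,0,24]],[-1,[0,0,0],[0,0,30]],[-1,[0,0,0],[0,0,36]],[-1,[0,0,0],[0,0,40]],[-1,[0,0,0],[0,0,40]],[-1,[0,0,0],[0,0,40]]]'
python3 -m pendant '[[-0.6,[0,0,0],[0,0,0]],[-0.4,[0,0,0],[0,0,0]],[-0.4,[0,0,0],[0,0,0]],[-0.4,[0,0,-0.03],[0,0,0]],[-0.4,[0,0,-0.06],[0,0,0]],[-0.4,[0.03,0,-0.09],[0,0,0]],[-0.4,[0.06,0,-0.12],[0,0,0]],[-0.4,[0.06,0,-0.12],[0,0,0]],[-0.4,[0.06,0,-0.12],[0,0,0]]]'
python3 - <<'E'
from h import *
o=st(); p,i=snap('wrist','w14')
hsv=cv2.cvtColor(i,cv2.COLOR_RGB2HSV)
u0,v0=proj(p,[.512,-.134,.086]); print(u0,v0)
for n,lo,hi in (('red',(0,120,90),(6,255,255)),('white',(0,0,200),(180,40,255)),('orange',(4,150,110),(16,255,255))):
    m=cv2.inRange(hsv,lo,hi); k,lab,s,c=cv2.connectedComponentsWithStats(m)
    for b in range(1,k):
        if 8<s[b,4]<700 and abs(c[b][0]-u0)<90 and abs(c[b][1]-v0)<90:
            q=np.argwhere(lab==b)[:,::-1].astype(np.float32); l=cv2.fitLine(q,cv2.DIST_L2,0,.01,.01).ravel()
            w=[ray(p,l[2]+t*l[0],l[3]+t*l[1],.086)[:2] for t in(-5,5)]; d=w[1]-w[0]
            print(n,s[b],c[b].round(1),*[np.round(ray(p,*c[b],z)[:2],4) for z in (.03,.06,.086)],'dir',np.degrees(np.arctan2(d[1],d[0])).round(1))
E
```

```text
clock: 33.38
tool_pos: [0.5117, -0.1337, 0.065]
orientation: [-180.0, 0.0, -179.9]
force: [3.5, -4.7, -6.9]
opening: 0.0118
gripper_force: 30.0
clock: 34.13
tool_pos: [0.4513, -0.133, 0.1877]
orientation: [180.0, 0.3, -179.9]
force: [0.2, -0.3, 0.2]
opening: 0.0262
gripper_force: 0.0
{'clock': 34.1333, 'tool_pos': [0.4513, -0.133, 0.1877], 'orientation': [179.9535, 0.3221, -179.9342], 'force': [0.2245, -0.2654, 0.2248], 'opening': 0.0262, 'joint_pos': [7.635, 2.6004, -27.7238, -0.0043, -59.3503, -97.5669]}
276.19320188350474 270.5709446535179
white [192 196   2   6  11] [192.5 198.7] [ 0.4551 -0.2253] [ 0.4469 -0.2165] [ 0.4399 -0.2089] dir 172.2
white [341 219   4  10  33] [342.3 223.3] [ 0.4835 -0.0601] [ 0.4726 -0.0671] [ 0.4632 -0.0732] dir 177.8
white [351 219   4   6  20] [352.6 221.4] [ 0.4813 -0.0487] [ 0.4706 -0.0567] [ 0.4614 -0.0637] dir 173.8
white [362 219   3   6  18] [363.  221.5] [ 0.4813 -0.0371] [ 0.4707 -0.0463] [ 0.4615 -0.0542] dir 5.1
white [224 251  23  39 627] [234.8 267.5] [ 0.5388 -0.1828] [ 0.5227 -0.1781] [ 0.5087 -0.174 ] dir 173.9
white [308 251  24  39 640] [319.8 267.5] [ 0.5387 -0.0828] [ 0.5226 -0.0876] [ 0.5087 -0.0918] dir 6.2
white [275 271   4  18  69] [276.5 279.6] [ 0.5549 -0.1338] [ 0.5372 -0.1338] [ 0.5219 -0.1337] dir 179.6
white [230 318  11  28 251] [234.9 331.1] [ 0.6288 -0.1866] [ 0.6041 -0.1815] [ 0.5827 -0.1771] dir 177.4
white [313 319  12  27 224] [319.5 332.1] [ 0.6303 -0.0792] [ 0.6055 -0.0843] [ 0.5839 -0.0888] dir 178.1
orange [234 245  12   5  25] [238.1 247.6] [ 0.5133 -0.1779] [ 0.4996 -0.1737] [ 0.4877 -0.17  ] dir 79.3
```

The dial line now points along +x (within 0.5°). Next is the lock tab: grip it across at yaw -90, radius 42 mm.

```bash
python3 -m pendant '[[-0.4,[-0.03,-0.02,0],[0,0,-7]],[-0.4,[-0.06,-0.043,0],[0,0,-14]],[-0.4,[-0.0605,-0.043,0],[0,0,-21]],[-0.4,[-0.0605,-0.043,0],[0,0,-28]],[-0.4,[-0.0605,-0.043,0],[0,0,-35]],[-0.4,[-0.0605,-0.043,0],[0,0,-42]],[-0.4,[-0.0605,-0.043,0],[0,0,-49]],[-0.4,[-0.0605,-0.043,0],[0,0,-56]],[-0.4,[-0.0605,-0.043,0],[0,0,-63]],[-0.4,[-0.0605,-0.043,0],[0,0,-70]]]'
python3 -m pendant '[[-0.4,[0,0,0],[0,0,-7]],[-0.4,[0,0,0],[0,0,-14]],[-0.4,[0,0,0.03],[0,0,-20]],[-0.4,[0,0,0.06],[0,0,-20]],[-0.4,[0,0,0.075],[0,0,-20]],[-0.4,[0,0,0.075],[0,0,-20]],[-0.4,[0,0,0.075],[0,0,-20]]]'
python3 - <<'E'
from h import *
o=st(); p,i=snap('side','d15')
hsv=cv2.cvtColor(i,cv2.COLOR_RGB2HSV)
m=cv2.inRange(hsv,(4,150,110),(14,255,255)); k,lab,s,c=cv2.connectedComponentsWithStats(m)
for b in range(1,k):
    if 8<s[b,4]<700: print(s[b],c[b].round(1),np.round(ray(p,*c[b],.048)[:2],4))
print(proj(p,[.512,-.182,.046]))
E
```

```text
clock: 35.02
tool_pos: [0.5117, -0.1761, 0.183]
orientation: [179.8, -0.1, -109.6]
force: [-0.5, 0.2, -0.1]
opening: 0.0265
gripper_force: 0.0
clock: 35.6
tool_pos: [0.5112, -0.1762, 0.1083]
orientation: [179.8, -0.0, -90.0]
force: [-0.5, -0.5, 0.5]
opening: 0.0262
gripper_force: 0.0
{'clock': 35.6, 'tool_pos': [0.5112, -0.1762, 0.1083], 'orientation': [179.7635, -0.0162, -89.9761], 'force': [-0.5493, -0.4567, 0.4981], 'opening': 0.0262, 'joint_pos': [1.7592, 14.4016, -25.1415, 0.0117, -50.6938, -1.7428]}
[261 269   4  14  50] [262.4 275.8] [ 0.5091 -0.1762]
[263.93789837 278.45395787]
```

Tab at x≈0.510, centred within the 26 mm opening. Descend and grip.

```bash
python3 -m pendant '[[-0.4,[0,0.001,0.02],[0,0,0]],[-0.4,[0,0.001,0.04],[0,0,0]],[-0.4,[0,0.001,0.055],[0,0,0]],[-0.4,[0,0.001,0.064],[0,0,0]],[-0.4,[0,0.001,0.064],[0,0,0]],[-0.4,[0,0.001,0.064],[0,0,0]]]'
python3 -m pendant '[[-1,[0,0.001,0],[0,0,0]],[-1,[0,0.001,0],[0,0,0]],[-1,[0,0.001,0],[0,0,0]],[-1,[0,0.001,0],[0,0,0]],[-1,[0,0.001,0],[0,0,0]]]'
```

```text
clock: 36.15
tool_pos: [0.5114, -0.1763, 0.0468]
orientation: [-180.0, -0.0, -90.0]
force: [0.3, -0.1, 0.4]
opening: 0.0265
gripper_force: 0.0
clock: 36.57
tool_pos: [0.5107, -0.1763, 0.047]
orientation: [-179.9, -0.0, -90.0]
force: [1.6, 0.5, 3.5]
opening: 0.0095
gripper_force: 30.0
```

```bash
python3 -m pendant '[[-1,[-0.0002,0.0044,0],[0,0,6]],[-1,[-0.0009,0.0088,0],[0,0,12]],[-1,[-0.0021,0.0131,0],[0,0,18]],[-1,[-0.0037,0.0172,0],[0,0,24]],[-1,[-0.0057,0.0212,0],[0,0,30]],[-1,[-0.0081,0.0249,0],[0,0,36]],[-1,[-0.0109,0.0283,0],[0,0,42]],[-1,[-0.014,0.0314,0],[0,0,48]],[-1,[-0.0174,0.0342,0],[0,0,54]],[-1,[-0.0212,0.0366,0],[0,0,60]]]'
python3 -m pendant '[[-1,[0,0.001,0],[0,0,1]],[-1,[-0.0001,0.0022,0],[0,0,2.5]],[-1,[-0.0001,0.0022,0],[0,0,2.5]],[-1,[-0.0001,0.0022,0],[0,0,2.5]]]'
```

```text
clock: 37.4
tool_pos: [0.4745, -0.1548, 0.0469]
orientation: [-179.9, 0.1, -150.3]
force: [1.7, 0.6, 2.4]
opening: 0.0096
gripper_force: 30.0
clock: 37.73
tool_pos: [0.4735, -0.1531, 0.0468]
orientation: [-179.9, 0.1, -152.3]
force: [3.2, 0.0, 6.8]
opening: 0.0099
gripper_force: 30.0
```

```bash
python3 -m pendant '[[-0.6,[0,0,0],[0,0,0]],[-0.5,[0,0,0],[0,0,0]],[-0.5,[0,0,0],[0,0,0]],[-0.5,[0,0,-0.03],[0,0,0]],[-0.5,[0,0,-0.06],[0,0,0]],[-0.5,[0,0,-0.10],[0,0,0]],[-0.5,[0,0,-0.14],[0,0,0]],[-0.5,[0,0,-0.16],[0,0,0]],[-0.5,[0,0,-0.16],[0,0,0]]]'
python3 -m pendant '[[-0.5,[0,0.02,0],[0,0,7]],[-0.5,[0,0.02,0],[0,0,14]],[-0.5,[0,0.02,0],[0,0,21]],[-0.5,[0,0.02,0],[0,0,28]],[-0.5,[0,0.02,0],[0,0,28]],[-0.5,[0,0.02,0],[0,0,28]]]'
python3 - <<'E'
from h import *
o=st(); p,i=snap('wrist','w16')
hsv=cv2.cvtColor(i,cv2.COLOR_RGB2HSV)
for n,lo,hi in (('red',(0,150,90),(3,255,255)),('blue',(100,150,80),(118,255,255)),('white',(0,0,200),(180,40,255)),('orange',(4,120,110),(14,255,255))):
    m=cv2.inRange(hsv,lo,hi); k,lab,s,c=cv2.connectedComponentsWithStats(m)
    for b in range(1,k):
        X=ray(p,*c[b],.06)
        if 10<s[b,4]<5000 and .35<X[0]<.56 and -.31<X[1]<.01:
            q=np.argwhere(lab==b)[:,::-1].astype(np.float32); l=cv2.fitLine(q,cv2.DIST_L2,0,.01,.01).ravel()
            w=[ray(p,l[2]+t*l[0],l[3]+t*l[1],.086)[:2] for t in(-5,5)]; d=w[1]-w[0]
            print(n,s[b],c[b].round(1),*[np.round(ray(p,*c[b],z)[:2],4) for z in (.06,.088)],'dir',np.degrees(np.arctan2(d[1],d[0])).round(1))
E
```

```text
clock: 38.48
tool_pos: [0.4741, -0.1534, 0.211]
orientation: [-179.8, 0.3, -152.4]
force: [0.7, -0.6, 0.4]
opening: 0.0223
gripper_force: 0.0
clock: 38.98
tool_pos: [0.4622, -0.1353, 0.2054]
orientation: [180.0, -0.1, 179.7]
force: [-0.7, 0.5, 0.1]
opening: 0.022
gripper_force: 0.0
{'clock': 38.9833, 'tool_pos': [0.4622, -0.1353, 0.2054], 'orientation': [179.995, -0.0934, 179.7383], 'force': [-0.7253, 0.4629, 0.1375], 'opening': 0.022, 'joint_pos': [7.1369, 3.0745, -24.7041, -0.0192, -62.3134, -97.3896]}
red [392 160   8  29 125] [395.2 174.9] [ 0.437  -0.0146] [ 0.4319 -0.0257] dir -179.7
blue [ 140  109   52   82 1124] [171.6 141. ] [ 0.4021 -0.2395] [ 0.4002 -0.2299] dir 5.0
blue [192 149   2  22  23] [192.5 159.5] [ 0.4204 -0.2205] [ 0.4168 -0.2126] dir -1.2
blue [194 172   2  18  18] [194.4 180.5] [ 0.4418 -0.2205] [ 0.4362 -0.2126] dir -0.5
white [ 287   40  100  106 1746] [313.5  88.3] [ 0.3545 -0.1007] [ 0.357  -0.1039] dir 136.6
white [397  84  30  15 188] [412.5  90.3] [ 0.3567 -0.0074] [ 0.359  -0.0192] dir 72.1
white [189 109   9  63 118] [193.5 138.2] [ 0.3995 -0.2177] [
[... 635 characters left out ...]
 [341 204   3  10  29] [342.  208.3] [ 0.4724 -0.0669] [ 0.464  -0.0732] dir -177.8
white [351 204   3   6  17] [351.9 206.4] [ 0.4703 -0.0565] [ 0.4621 -0.0638] dir 179.9
white [360 204   4   6  17] [361.4 206.5] [ 0.4705 -0.0465] [ 0.4623 -0.0547] dir 173.8
white [ 252  209   58   52 1145] [280.8 231. ] [ 0.4977 -0.1317] [ 0.487 -0.132] dir 89.9
white [228 250  24  40 558] [239.9 266.7] [ 0.5405 -0.1778] [ 0.5259 -0.1739] dir 176.9
white [305 251  23  39 562] [314.8 266.7] [ 0.541  -0.0935] [ 0.5263 -0.0973] dir -178.4
white [278 254   4  18  69] [279.5 262.4] [ 0.5353 -0.1332] [ 0.5211 -0.1334] dir 0.2
orange [256 200  13  18  80] [263.1 206.5] [ 0.47   -0.1503] [ 0.4618 -0.1489] dir 32.7
```

```bash
python3 -c "
from plant import workorder
print(workorder.close_job())"
```

```text
the job is handed in; nothing more can be done
None
```

I finished all six steps in order and handed the job in at about 39 s. The hand-in gave no verdict, but my last measurements put the fence, dial, lock ring and scraper within tolerance, and the spacers and off-cuts were in their trays when I last checked them.

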